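# Load the sloping drying stand with rinsed field meters

### The job

The rinsed hand-held meters must drip dry. First push the drip tray fully home under the sloping drying stand, then lay every yellow meter lying about the stand (not the one at the far right end of the bench, beyond the screwdriver and spanner) on the slope, keypad up and screen end uphill, straight and with its lower end resting against the ledge. Leave the two loose bottles standing.

Things in the scene. Friction and masses are not known exactly. Their poses are not given: they have to be found in the camera images.
- stand: Fixed drying stand. Origin on the worktop below the ledge's inner foot, mid-width; x to the back, y left, z up. Cheek plates under the deck: inner faces at y = +-150 mm, x = 75 to 160; deck underside 48 mm up at the ledge. Between them a stop bar, 22 mm high, front face at x = 133. Tray home: pushed in from the front under the deck, back wall on this bar, tray origin at x = 63, y = 0 (12 mm play each side).
- deck: Sloping top of the stand: grooved aluminium plate, 25 degrees, low side to the robot. Origin on its upper face at the ledge's inner foot, mid-width, 55 mm above the worktop; x up the slope, y left along the ledge, z square out of the deck. Face: x = 0 to 196 mm, y = -200 to 200, ends open. Ledge: x = -6 to 0, 14 mm above the face. Four meters fit side by side, 100 mm apart.
- drip_tray: Loose grey drip tray, 140 mm (x) by 276 mm (y), 18 mm high, open on top, 0.25 kg. Origin under its centre, on the worktop. An upright grip tab stands before it on the robot's side: 12 mm thick across y, 36 mm long (x = -115 to -79), top 59 mm above the worktop. It starts pulled out in front of the stand, slightly askew.
- tray_tab (a point): Centre of the upper part of the drip tray's grip tab: at x = -97 mm, y = 0, 45 mm above the tray's underside.
- meter_a: A yellow hand-held meter with a keypad, 170 mm long (x), 66 mm wide (y), 31 mm thick with its keys (sides about 28 mm high), 0.21 kg; may be absent. Origin at the centre of its underside (back of the case); x points to the screen end, z out of the keypad face.
- meter_a_screen_end (a point): Middle of the screen end of meter_a, 85 mm from its origin along x, 14 mm above its underside.
- meter_b: A yellow hand-held meter with a keypad, 170 mm long (x), 66 mm wide (y), 31 mm thick with its keys (sides about 28 mm high), 0.21 kg; may be absent. Origin at the centre of its underside (back of the case); x points to the screen end, z out of the keypad face.
- meter_b_screen_end (a point): Middle of the screen end of meter_b, 85 mm from its origin along x, 14 mm above its underside.
- meter_c: A yellow hand-held meter with a keypad, 170 mm long (x), 66 mm wide (y), 31 mm thick with its keys (sides about 28 mm high), 0.21 kg; may be absent. Origin at the centre of its underside (back of the case); x points to the screen end, z out of the keypad face.
- meter_c_screen_end (a point): Middle of the screen end of meter_c, 85 mm from its origin along x, 14 mm above its underside.
- meter_d: A yellow hand-held meter with a keypad, 170 mm long (x), 66 mm wide (y), 31 mm thick with its keys (sides about 28 mm high), 0.21 kg; may be absent. Origin at the centre of its underside (back of the case); x points to the screen end, z out of the keypad face.
- meter_d_screen_end (a point): Middle of the screen end of meter_d, 85 mm from its origin along x, 14 mm above its underside.
- seed_bottle: Bystander: white bottle with a blue cap, 46 mm across, 104 mm high; origin at the centre of its base.
- drop_bottle: Bystander: small white bottle with an orange cap, 34 mm across, 82 mm high; origin at the centre of its base.
Not all that is in view belongs to the job. What is shaped like the meter_d but green is not meant.

How it is judged:
By the outcome, as a careful person would: the job done as asked, in the order asked, and still so for the second after the job is handed in, with the robot touching nothing.
Of meter_a, meter_b, meter_c, meter_d only 3 to 4 are there at a start; the rules pass over those that are not, and their reading is None.
At some moment in a run one of meter_a, meter_b, meter_c, meter_d, drip_tray may be knocked a few centimetres aside while the robot is not near it.
Once in a run the grip may slacken for a moment while it holds something.
It also fails if it takes over 210 s, if anything falls off the work surface, if the arm or the gripper's body presses on something with over 40 N, if the wrist force passes 120 N, or if a joint passes its speed limit or range.

### The arm

A 7-joint arm with a two-finger parallel gripper is mounted at the origin on a cart in front of the work surface, level with it; the furniture and walls round the work are solid. World frame = base frame: x ahead of the robot, y to its left, z up, the work surface at z = 0. Lengths are in m, angles in rad, forces in N, time in s.
With the tool pointing down it reaches from about 0.4 to 0.85 m from the base axis. Payload 4.5 kg.
Tool frame: the origin (TCP) lies on the centre line of the jaws, within the pads' length; the fingertips stand 17 mm ahead of it and the grasp point (between the pads) lies 2 mm behind it (r.tip_reach is the distance from the TCP to the fingertips, in m); z points along the fingers, y is the line along which they close (so a half turn about z gives the same grasp; the last joint's range is limited). The gripper opens to 88 mm and grips with 3 to 60 N. Pads are 18 mm wide; open, the fingers measure 123 mm over their backs; the gripper's body (75 mm by 187 mm) begins 45 mm behind the grasp point.
Start: joints at [1.299, 0.689, -0.195, 1.565, 0.157, 0.902, -0.215], TCP at [0.188, -0.596, 0.256] pointing down, gripper open.
Joint ranges: [-3.01, 3.01], [-0.46, 2.08], [-1.47, 1.51], [0.13, 2.56], [-1, 4.14], [0.04, 2.09], [-2.66, 2.66]. Speed limits (rad/s): [2.57, 2.57, 3.14, 3.14, 3.14, 3.14, 3.14].

### API

Orientations are given as a unit quaternion [x, y, z, w].
In Python, from plant import r gives the robot as it stands.
- The arm moves only by the tool step_arm, never from a script. Its argument "steps" is a list of rows, each a list of 7 numbers: the shift along the tool's x, y, z in cm, then the turn, a rotation vector about the tool's x, y, z in degrees, then the gripper's target within -1 to 1 (shut at 1, half-way at 0, fully open at -1). A call has 1 to 8 rows; each row shifts and turns the commanded pose from where the row before left it, along the tool's axes as they then stand; what a row does not reach is not made up. A row lasts 1/8 s, in which the tool goes at most 62.5 mm and 10.7 degrees, less where a joint would pass 70% of its speed; a pose out of reach is approached as far as the arm can. A call with a gripper value outside its range is refused whole. The fingers move at their own pace and stop on an object; "force" is the grip in N (left out, the last holds). Time passes only in rows, so rows that do not move let the fingers close. It gives the time, the measured TCP pose, the force, the opening and the grip force at its end, in the units of the state.
- r.get_state(): the state, without advancing time (a new reading comes with each control period).
- r.snapshot(name): name is "side" or "top"; returns a dict with "pixels" (420x560x3 uint8, red, green, blue), "fx", "fy", "cx", "cy" (pixels), "dist_coeffs" ([k1, k2, p1, p2, k3] as OpenCV has them; the pictures are not rectified), "cam_to_world" (4x4, takes a point from camera to world coordinates). Camera axes: x right, y down, z forward; pixel columns grow to the right and rows downward; lengths in m; the calibration is good to about 2 mm. A picture is of the moment at which its call begins. There is no depth.
- r.finish_job(): hands the job in; it is judged then, once.
The state is a dict: "clock": time; "q": joint angles; "qd": joint speeds; "joint_torque": joint torques, N m; "tool_pos": TCP position; "eef_rot": TCP orientation; "contact_force": force on the tool from outside, world axes, zero at the start; "moment": the same for the moment, N m; "opening": opening from 0.0 (shut) to 1.0 (fully open); "finger_force": force on a finger pad.
Only numpy, scipy, OpenCV 4.12 (cv2) and the standard library are available. Lean on these libraries where they do the work, as an engineer would, in place of code of your own. Each camera call takes 0.05 s, during which the arm holds its last target. There are 200 camera calls.

## Working session

There is one attempt and no reset: what is moved stays moved. The work goes in short steps, Python scripts to look and compute and a tool call to move; the robot and the scene stay as the last step left them, time stands still between calls to the robot, and variables do not carry over. Pictures are saved under pics/ and viewed, at most 16 in all, crops included, and the job is handed in when it is done.

Besides the shell and the picture viewer there is one more tool, called after "Request:" by a JSON object that holds its "name" and its "arguments". step_arm: Moves the arm, as the interface text tells. Its arguments: {"type":"object","properties":{"steps":{"type":"array","items":{"type":"array","items":{"type":"number"}}},"force":{"type":"number"}},"required":["steps"]}

```bash
ls; mkdir -p pics; python3 - <<'E'
from plant import r
import cv2,numpy as np,json
for n in ("top","side"):
    s=r.snapshot(n); cv2.imwrite(f"pics/{n}0.png",s["pixels"][:,:,::-1])
    print(n,s["fx"],s["fy"],s["cx"],s["cy"],s["dist_coeffs"]);print(np.round(s["cam_to_world"],3))
print(r.get_state())
E
```

```text
pics
top 513.1708398856082 513.1708398856082 274.7365852680983 210.9972432327798 [-0.11106241  0.          0.          0.          0.        ]
[[ 7.00e-03 -9.94e-01  1.06e-01  4.41e-01]
 [-1.00e+00 -6.00e-03  1.00e-03 -1.21e-01]
 [-1.00e-03 -1.06e-01 -9.94e-01  1.45e+00]
 [ 0.00e+00  0.00e+00  0.00e+00  1.00e+00]]
side 522.7548288942877 522.7548288942877 283.5393455080858 200.77723886845038 [0.03339295 0.         0.         0.         0.        ]
[[ 0.965 -0.172  0.196  0.338]
 [-0.261 -0.604  0.753 -1.095]
 [-0.011 -0.778 -0.628  0.876]
 [ 0.     0.     0.     1.   ]]
{'clock': 0.1, 'q': array([ 1.29882389,  0.6898711 , -0.19453859,  1.56621298,  0.15730967,
        0.90247817, -0.21509344]), 'qd': array([-8.75519422e-04, -1.85391029e-03, -7.49532665e-04, -6.11399534e-05,
       -6.35007680e-04,  1.44011805e-03,  1.10508631e-04]), 'joint_torque': array([-2.64470065e-03, -5.28502750e+01, -1.27120335e+00, -1.53837740e+01,
       -5.25341230e-02,  1.96536006e-03,  5.17232388e-05]), 'tool_pos': array([ 0.18795715, -0.59552471,  0.25501598]), 'eef_rot': array([ 9.88327739e-01,  1.52340600e-01, -1.74136362e-04, -7.69074170e-04]), 'contact_force': array([-0.46966865, -0.0284591 , -0.00639319]), 'moment': array([-0.03881975,  0.02495137, -0.02769607]), 'finger_force': 0.0, 'opening': 0.9973533696172429}
```

View pics/top0.png

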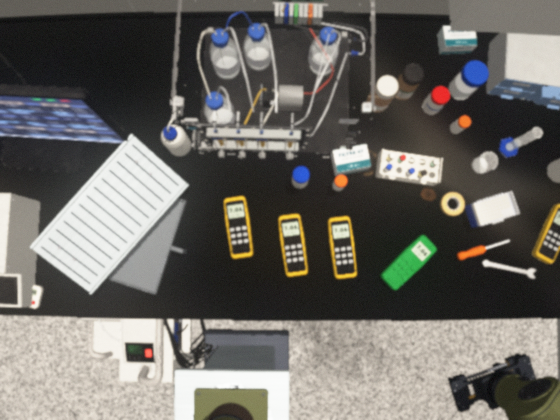

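View pics/side0.png

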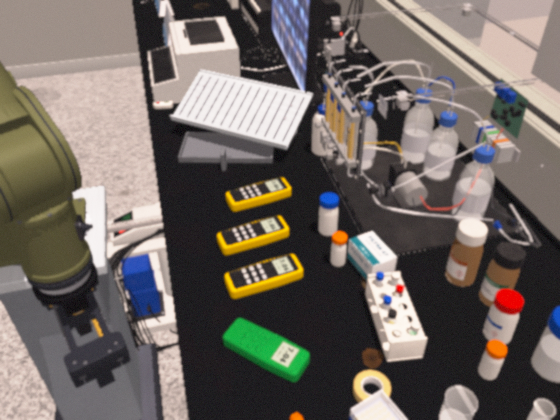

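The top picture shows the stand at left, its ledge running (188,187)–(92,292). The grey tray has its tab at about (178,249).

Yellow candidates:
- (238,228), (292,245) and (342,247) lie about the stand and are the ones meant.
- (550,235) is the far-right meter beyond the screwdriver and spanner, so it is excluded.
- (410,262) is green, so it is excluded.

The bottles stand at (300,177) and (340,183).

```bash
cat > h.py <<'E'
from plant import r
import cv2, numpy as np
from scipy.spatial.transform import Rotation as R
def snap(n):
    s=r.snapshot(n); s["K"]=np.array([[s["fx"],0,s["cx"]],[0,s["fy"],s["cy"]],[0,0,1]]); s["bgr"]=s["pixels"][:,:,::-1].copy()
    s["hsv"]=cv2.cvtColor(s["bgr"],cv2.COLOR_BGR2HSV); return s
def onplane(s,px,z):
    "pixels -> world points on the plane(s) z"
    u=cv2.undistortPoints(np.array(px,float).reshape(-1,1,2),s["K"],np.array(s["dist_coeffs"])).reshape(-1,2)
    T=np.array(s["cam_to_world"]); d=np.c_[u,np.ones(len(u))]@T[:3,:3].T; o=T[:3,3]
    return o+d*((np.asarray(z)-o[2])/d[:,2])[:,None]
def project(s,P):
    T=np.linalg.inv(np.array(s["cam_to_world"])); rv=cv2.Rodrigues(T[:3,:3])[0]
    return cv2.projectPoints(np.array(P,float).reshape(-1,1,3),rv,T[:3,3],s["K"],np.array(s["dist_coeffs"]))[0].reshape(-1,2)
def blobs(m,amin=150):
    c=cv2.findContours(m,cv2.RETR_EXTERNAL,cv2.CHAIN_APPROX_NONE)[0]
    return [k for k in c if cv2.contourArea(k)>amin]
def yellow(s):
    m=cv2.inRange(s["hsv"],(18,120,110),(34,255,255)); return cv2.morphologyEx(m,cv2.MORPH_CLOSE,np.ones((5,5)))
def crop(s,x0,y0,w,h,k,name): cv2.imwrite("pics/"+name,cv2.resize(s["bgr"][y0:y0+h,x0:x0+w],None,fx=k,fy=k,interpolation=cv2.INTER_CUBIC))
def meters(s,z=.02):
    out=[]
    for k in blobs(yellow(s),300):
        k3=onplane(s,k.reshape(-1,2),z)[:,:2]; (c,wh,a)=cv2.minAreaRect((k3*1000).astype(np.float32))
        if wh[0]<wh[1]: a+=90; wh=wh[::-1]
        out.append((np.round(c,1),np.round(wh,1),round((a+90)%180-90,1)))
    return out
E
python3 - <<'E'
from h import *
s=snap("top")
for m in meters(s): print(m)
m=cv2.inRange(s["hsv"],(0,0,140),(180,70,255)); 
for k in blobs(m,4000):
    print(cv2.contourArea(k),cv2.boundingRect(k)); 
    q=cv2.approxPolyDP(k,8,True).reshape(-1,2); print(q.tolist())
crop(s,20,125,180,175,4,"standcrop.png"); 
crop(s,215,155,150,130,5,"metercrop.png")
E
```

```text
(array([ 495.2, -307.2]), array([174.8,  69.8]), 7.7)
(array([ 500.8, -169.1]), array([174.4,  69.8]), 8.5)
(array([ 534.9, -926.1]), array([176.4,  75.8]), -25.7)
(array([549.7, -15.8]), array([174.6,  70.2]), 8.6)
43289.0 (0, 315, 559, 105)
[[0, 315], [0, 419], [194, 419], [198, 388], [266, 390], [266, 419], [507, 419], [481, 400], [459, 412], [449, 376], [492, 371], [516, 352], [537, 377], [558, 372], [556, 319], [204, 320], [289, 331], [288, 370], [207, 370], [201, 359], [175, 368], [161, 319]]
15334.5 (0, 133, 189, 176)
[[0, 306], [38, 306], [36, 253], [92, 293], [188, 184], [132, 134], [0, 133], [121, 143], [39, 235], [37, 202], [0, 193], [0, 276], [17, 278], [17, 303]]
```

View pics/standcrop.png

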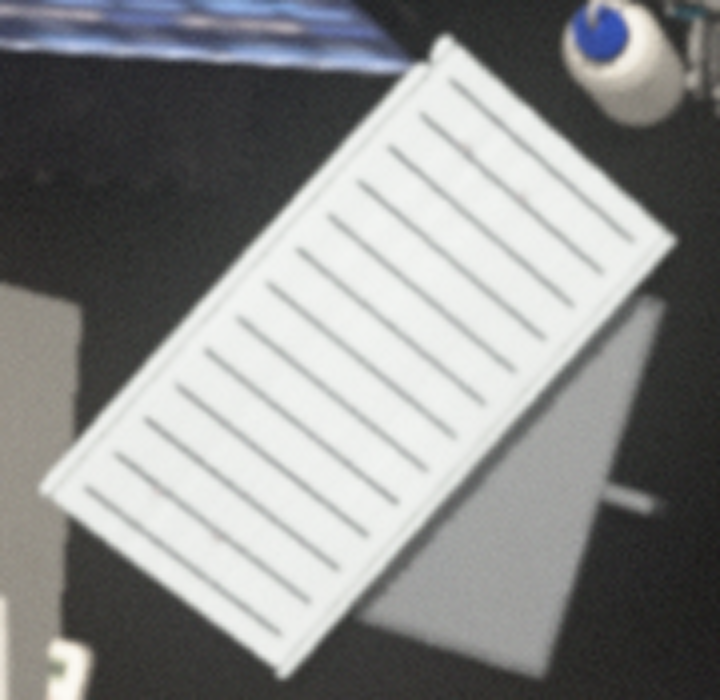

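View pics/metercrop.png

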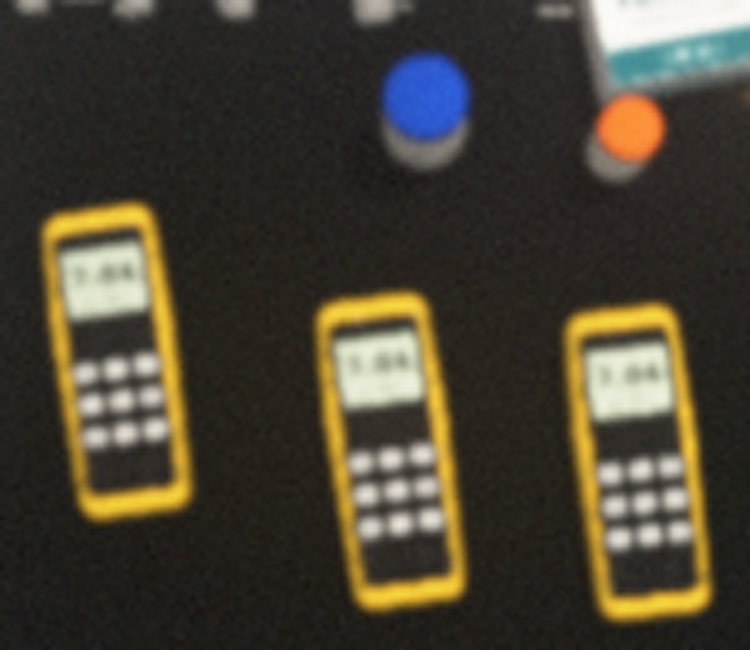

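Pictures: the three meters lie keypad up with their screens toward +x. The tray's front edge runs from crop (664,300) to (545,678), which is askew to the ledge. The ledge's outer top edge ends at crop (678,240) and (282,678).

```bash
python3 - <<'E'
from h import *
s=snap("top"); C=lambda p:[(20+a/4-.4,125+b/4-.4) for a,b in p]
L=onplane(s,C([(678,240),(282,678)]),.065)[:,:2]
d=L[1]-L[0]; print("ledge len",np.linalg.norm(d)); y=d/np.linalg.norm(d); x=np.array([y[1],-y[0]])
o=L.mean(0)+x*.0114; print("stand",o,"yaw",np.degrees(np.arctan2(x[1],x[0])))
U=onplane(s,C([(447,35),(42,490)]),.138)[:,:2]; print("upper corners in stand",[( (u-o)@x,(u-o)@y) for u in U])
G=onplane(s,C([(455,80),(634,240),(85,487),(280,634)]),[.130,.062,.130,.062])[:,:2]; print("groove ends",[( (u-o)@x,(u-o)@y) for u in G])
F=onplane(s,C([(664,297),(545,680)]),.018)[:,:2]; d=F[1]-F[0]; print("tray front len",np.linalg.norm(d)); ty=d/np.linalg.norm(d); tx=np.array([ty[1],-ty[0]])
to=F.mean(0)+tx*.07; print("tray",to,"yaw",np.degrees(np.arctan2(tx[1],tx[0])),"tab grip",to-tx*.097)
T=onplane(s,C([(662,505),(605,485)]),.059)[:,:2]; print("tab top ends x,y in tray",[((t-to)@tx,(t-to)@ty) for t in T])
st=to-o; print("tray in stand",st@x,st@y)
E
```

```text
ledge len 0.40139091456020537
stand [0.51722963 0.25725851] yaw 48.68076723645887
upper corners in stand [(np.float64(0.18040466305901667), np.float64(-0.19859046998200722)), (np.float64(0.17577308948269268), np.float64(0.2014232859061973))]
groove ends [(np.float64(0.15818781028630827), np.float64(-0.18008837553966636)), (np.float64(0.012062506219006137), np.float64(-0.18052458730203555)), (np.float64(0.15808507065418337), np.float64(0.1823389545525504)), (np.float64(0.01074246676485314), np.float64(0.18074231964727214))]
tray front len 0.2799531493841504
tray [0.51199629 0.23912773] yaw 73.93578056737584 tab grip [0.48515498 0.14591537]
tab top ends x,y in tray [(np.float64(-0.11981853102187603), np.float64(-0.0006960923928455296)), (np.float64(-0.07834446813886597), np.float64(-0.002486537882768737))]
tray in stand -0.0170723216033766 -0.00804045701632211
```

Request:
{"name": "step_arm", "arguments": {"steps": [[4.2,-2.5,0,0,0,0,-1],[4.2,-2.5,0,0,0,0,-1],[4.2,-2.5,0,0,0,0,-1],[4.2,-2.5,0,0,0,0,-1],[4.2,-2.5,0,0,0,0,-1],[4.2,-2.5,0,0,0,0,-1],[4.2,-2.5,0,0,0,0,-1],[4.2,-2.5,0,0,0,0,-1]], "force": 25}}

```text
clock: 1.2
tool_pos: [0.4493, -0.3029, 0.2557]
eef_rot: [0.988, 0.152, -0.0, 0.0]
contact_force: [-0.2, 0.1, -0.4]
opening: 0.999
finger_force: 0.0
```

Request:
{"name": "step_arm", "arguments": {"steps": [[2.1,-5.2,0,0,0,0,-1],[2.1,-5.2,0,0,0,0,-1],[2.1,-5.2,0,0,0,0,-1],[2.1,-5.2,0,0,0,0,-1],[2.1,-5.2,0,0,0,0,-1],[2.1,-5.2,0,0,0,0,-1],[2.1,-5.2,0,0,0,0,-1],[2.1,-5.2,0,0,0,0,-1]]}}

```text
clock: 2.2
tool_pos: [0.4833, 0.1449, 0.2557]
eef_rot: [0.988, 0.152, 0.0, 0.0]
contact_force: [1.2, 0.7, 0.4]
opening: 1.002
finger_force: 0.0
```

Request:
{"name": "step_arm", "arguments": {"steps": [[0,0,0,0,0,-9.4,-1],[0,0,0,0,0,-9.4,-1],[0,0,0,0,0,-9.4,-1],[0,0,0,0,0,-9.4,-1],[0,0,0,0,0,-9.4,-1],[0,0,0,0,0,-9.4,-1],[0,0,0,0,0,0,-1]]}}

```text
clock: 3.08
tool_pos: [0.4833, 0.143, 0.2556]
eef_rot: [0.8, 0.601, -0.0, -0.0]
contact_force: [0.6, -0.0, -0.4]
opening: 0.998
finger_force: 0.0
```

Request:
{"name": "step_arm", "arguments": {"steps": [[0,0,5,0,0,0,-1],[0,0,5,0,0,0,-1],[0,0,5,0,0,0,-1],[0,0,4,0,0,0,-1],[0,0,2.2,0,0,0,-1],[0,0,0,0,0,0,-1]]}}

```text
clock: 3.82
tool_pos: [0.4826, 0.143, 0.0424]
eef_rot: [0.8, 0.601, -0.001, 0.0]
contact_force: [0.6, -0.5, 0.5]
opening: 0.996
finger_force: 0.0
```

Request:
{"name": "step_arm", "arguments": {"steps": [[0,0,0,0,0,0,1],[0,0,0,0,0,0,1],[0,0,0,0,0,0,1],[0,0,0,0,0,0,1],[0,0,0,0,0,0,1],[0,0,0,0,0,0,1]]}}

```text
clock: 4.58
tool_pos: [0.4834, 0.1431, 0.0437]
eef_rot: [0.799, 0.601, 0.0, 0.0]
contact_force: [-0.2, -0.3, -0.4]
opening: 0.344
finger_force: 0.0
```

```bash
cat >> h.py <<'E'
SO=np.array([.5172,.2573]); SY=np.radians(48.7)
SR=R.from_euler("z",SY); DR=R.from_euler("ZY",[SY,-np.radians(25)])
def stand(p): return SR.apply(p)+[*SO,0]
def deck(p): return DR.apply(p)+[*SO,.055]
FLIP=R.from_euler("x",180,degrees=True)
def togo(pos,rot):
    "shift in tool axes now (cm), turn (deg) in tool axes now, shift in tool axes after turn"
    st=r.get_state(); c=R.from_quat(st["eef_rot"]); d=(np.array(pos)-st["tool_pos"])*100
    print("shift",np.round(c.inv().apply(d),2),"turn",np.round(np.degrees((c.inv()*rot).as_rotvec()),1),"shift after",np.round(rot.inv().apply(d),2)); print("q",np.round(st["q"],2))
E
python3 - <<'E'
from h import *
s=snap("top"); crop(s,60,140,180,170,4,"tab1.png")
# pulling: tray frame rotate about its centre to stand yaw at stand (-17,0): tab grip at x=-99-17
togo(stand([-.116,0,.043]), SR*FLIP); print(r.get_state()["opening"])
E
```

```text
shift [ 1.42 -4.85  0.07] turn [ 0.   0.  25.2] shift after [-0.79 -4.99  0.07]
q [-0.3   0.91 -0.13  2.06  0.53  0.2  -1.18]
0.2964575674793629
```

View pics/tab1.png

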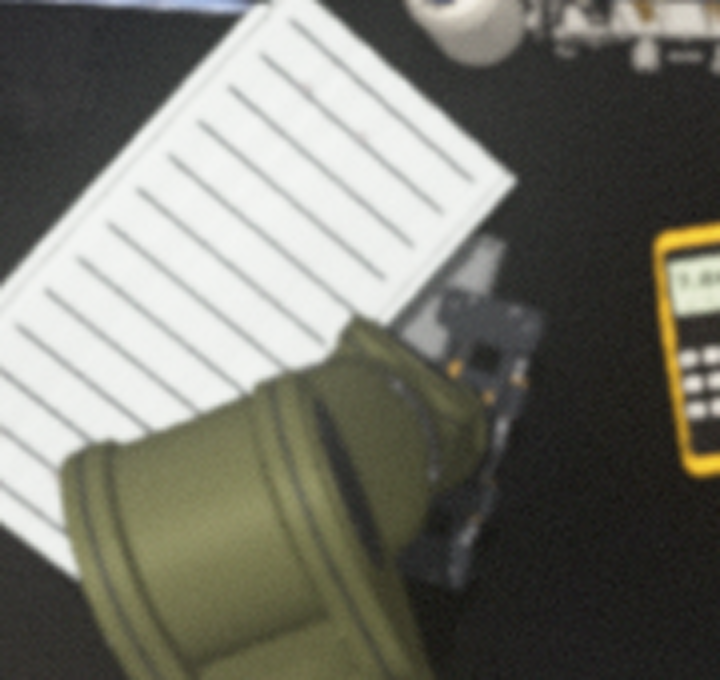

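Request:
{"name": "step_arm", "arguments": {"steps": [[0,0,0,0,0,0,1],[0,0,0,0,0,0,1],[0,0,0,0,0,0,1],[0,0,0,0,0,0,1]]}}

```text
clock: 5.12
tool_pos: [0.4834, 0.1431, 0.0437]
eef_rot: [0.799, 0.601, 0.0, 0.0]
contact_force: [0.1, 0.6, -1.4]
opening: 0.135
finger_force: 25.0
```

Request:
{"name": "step_arm", "arguments": {"steps": [[0.03,-0.6,0,0,0,3.15,1],[0.03,-0.6,0,0,0,3.15,1],[0.03,-0.6,0,0,0,3.15,1],[0.03,-0.6,0,0,0,3.15,1],[0.03,-0.6,0,0,0,3.15,1],[0.03,-0.6,0,0,0,3.15,1],[0.03,-0.6,0,0,0,3.15,1],[0.03,-0.6,0,0,0,3.15,1]]}}

```text
clock: 6.12
tool_pos: [0.4417, 0.1673, 0.0437]
eef_rot: [0.912, 0.411, -0.0, 0.0]
contact_force: [-0.7, 0.2, -1.0]
opening: 0.133
finger_force: 25.0
```

```bash
python3 - <<'E'
from h import *
togo(stand([-.116,0,.043]), SR*FLIP); st=r.get_state();print(st["opening"],st["contact_force"],(SR.inv().apply(st["tool_pos"]-[*SO,0])))
s=snap("side"); crop(s,140,50,220,160,3.5,"side1.png")
E
```

```text
shift [ 0.14 -0.27  0.07] turn [ 0.   0.  -0.2] shift after [ 0.15 -0.27  0.07]
q [-0.44  0.9  -0.03  2.16  0.3   0.09 -1.48]
0.1331694592140173 [-0.74242556  0.17699776 -1.02951919] [-0.11745519 -0.0027032   0.0436677 ]
```

View pics/side1.png

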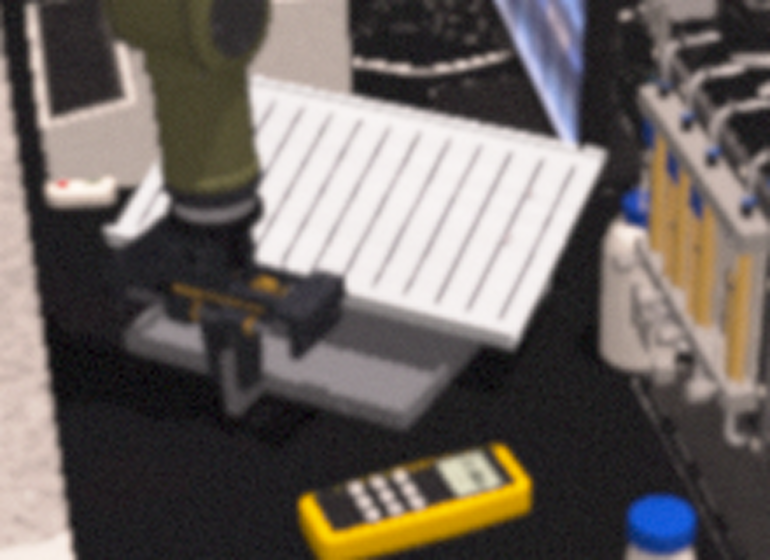

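The gripper (crop 230,300) holds the tab and the tray is square to the ledge. Next I push it in.

Request:
{"name": "step_arm", "arguments": {"steps": [[1,-0.1,0,0,0,0,1],[1,-0.1,0,0,0,0,1],[1.2,-0.07,0,0,0,0,1],[1.2,0,0,0,0,0,1],[1.2,0,0,0,0,0,1],[1.2,0,0,0,0,0,1],[0.7,0,0,0,0,0,1],[0.3,0,0,0,0,0,1]]}}

```text
clock: 7.18
tool_pos: [0.491, 0.2266, 0.0437]
eef_rot: [0.911, 0.412, -0.001, 0.001]
contact_force: [-3.7, -3.0, 4.2]
opening: 0.132
finger_force: 25.0
```

Request:
{"name": "step_arm", "arguments": {"steps": [[0.2,0,0,0,0,0,1],[0.2,0,0,0,0,0,1],[0,0,0,0,0,0,1]]}}

```text
clock: 7.55
tool_pos: [0.4914, 0.2267, 0.0437]
eef_rot: [0.911, 0.412, -0.004, 0.002]
contact_force: [-5.6, -5.9, 6.5]
opening: 0.134
finger_force: 25.0
```

Request:
{"name": "step_arm", "arguments": {"steps": [[0.3,0,0,0,0,0,1],[0.3,0,0,0,0,0,1],[0.3,0,0,0,0,0,1],[0,0,0,0,0,0,1]]}}

```text
clock: 8.05
tool_pos: [0.4926, 0.2271, 0.0435]
eef_rot: [0.912, 0.411, -0.011, 0.005]
contact_force: [-12.8, -14.9, 17.2]
opening: 0.135
finger_force: 25.0
```

```bash
python3 - <<'E'
from h import *
st=r.get_state();print((SR.inv().apply(st["tool_pos"]-[*SO,0])),st["contact_force"],st["moment"],R.from_quat(st["eef_rot"]).as_euler("ZYX",degrees=True))
E
```

```text
[-0.03891469 -0.0014895   0.04348278] [-12.82442144 -14.85950343  17.20042018] [-3.12468667  2.55110829  0.14220211] [  48.54571179    1.38254313 -179.99960801]
```

Request:
{"name": "step_arm", "arguments": {"steps": [[-0.6,0,0,0,0,0,1],[-0.5,0,0,0,0,0,-1],[0,0,0,0,0,0,-1],[0,0,0,0,0,0,-1],[0,0,0,0,0,0,-1],[0,0,0,0,0,0,-1],[0,0,0,0,0,0,-1],[0,0,0,0,0,0,-1]]}}

```text
clock: 9.05
tool_pos: [0.4928, 0.2289, 0.0437]
eef_rot: [0.911, 0.412, 0.0, 0.0]
contact_force: [-0.4, -0.1, 0.5]
opening: 0.904
finger_force: 0.0
```

Request:
{"name": "step_arm", "arguments": {"steps": [[0,0,-4,0,0,0,-1],[0,0,-5,0,0,0,-1],[0,0,-5,0,0,0,-1],[0,5,-5,0,0,0,-1],[-2,6,0,0,0,0,-1],[-2,5,0,0,0,0,-1],[-2,5,0,0,0,0,-1],[-2,5,0,0,0,0,-1]]}}

```text
clock: 10.05
tool_pos: [0.6311, -0.0, 0.2279]
eef_rot: [0.911, 0.412, -0.0, -0.0]
contact_force: [0.3, 0.6, -0.3]
opening: 1.002
finger_force: 0.0
```

```bash
python3 - <<'E'
from h import *
print(r.get_state()["tool_pos"],np.round(r.get_state()["q"],2))
s=snap("top"); print(meters(s)); crop(s,60,140,180,170,4,"tray2.png")
t=lambda x,y,z:stand([x,y,z])
for n in("top","side"):
    s=snap(n); p=project(s,[stand([.063-.115,0,.059]),stand([.063-.079,0,.059]),stand([.063-.115,0,.0])]); print(n,p.round(1).tolist(), ((p-[60,140])*4).round().tolist())
E
```

```text
[ 6.31085233e-01 -3.36653725e-05  2.27916041e-01] [ 0.06  0.73 -0.25  1.57  0.22  0.86 -0.98]
[(array([ 495.2, -307.5]), array([174.8,  70.2]), 8.2), (array([ 500.7, -169.3]), array([174.8,  69.4]), 8.5), (array([ 534.9, -926. ]), array([176.4,  76.2]), -25.7)]
top [[150.8, 249.3], [141.2, 240.4], [155.7, 249.9]] [[363.0, 437.0], [325.0, 402.0], [383.0, 440.0]]
side [[217.6, 138.2], [224.1, 132.4], [219.4, 155.0]] [[631.0, -7.0], [656.0, -31.0], [638.0, 60.0]]
```

View pics/tray2.png

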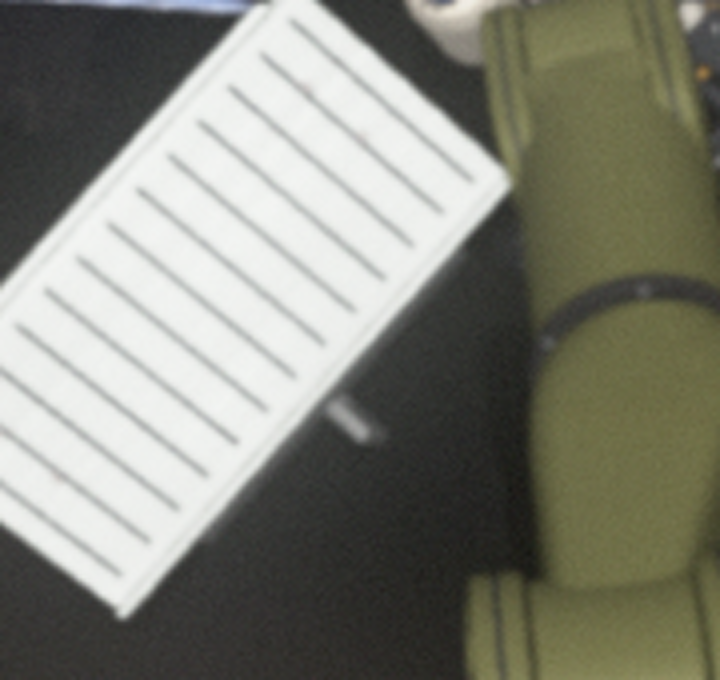

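The tab now shows at crop (335,400)–(372,440), where the home pose predicts it once the same blur bias is allowed for. The tray is home. Next is the first meter.

```bash
cat >> h.py <<'E'
def flat(p,yaw,z=.02): return [p[0],p[1],z], R.from_euler("z",yaw,degrees=True)*FLIP
E
python3 - <<'E'
from h import *
togo(*flat((.550,-.016),8.6,.15))
s=snap("side"); print(*meters(s),sep="\n")
E
```

```text
shift [-6.35 -5.23  7.74] turn [ 0.1  0.1 39.7] shift after [-8.23  0.05  7.74]
q [ 0.06  0.73 -0.24  1.57  0.22  0.86 -0.99]
(array([ 495.9, -310.8]), array([176.6,  84.3]), 7.0)
(array([ 502.1, -174. ]), array([177.5,  86.8]), 8.3)
(array([548.8, -22.5]), array([176.2,  90.7]), 7.8)
```

Request:
{"name": "step_arm", "arguments": {"steps": [[0,0,0,0,0,9.9,-1],[0,0,0,0,0,9.9,-1],[0,0,0,0,0,9.9,-1],[0,0,0,0,0,10,-1],[-4.1,0,3.8,0,0,0,-1],[-4.1,0,3.9,0,0,0,-1],[0,0,0,0,0,0,-1]]}}

```text
clock: 11.12
tool_pos: [0.5424, -0.0099, 0.1483]
eef_rot: [0.997, 0.08, -0.006, -0.0]
contact_force: [1.3, -1.0, 0.6]
opening: 0.998
finger_force: 0.0
```

```bash
python3 - <<'E'
from h import *
togo(*flat((.550,-.016),8.6,.02))
s=snap("side"); crop(s,170,120,200,150,4,"side3.png")
E
```

```text
shift [ 0.82  0.75 12.82] turn [-0.1  0.7  0.6] shift after [ 0.66  0.71 12.83]
q [-0.04  0.74 -0.04  1.9   0.06  0.51 -1.54]
```

View pics/side3.png

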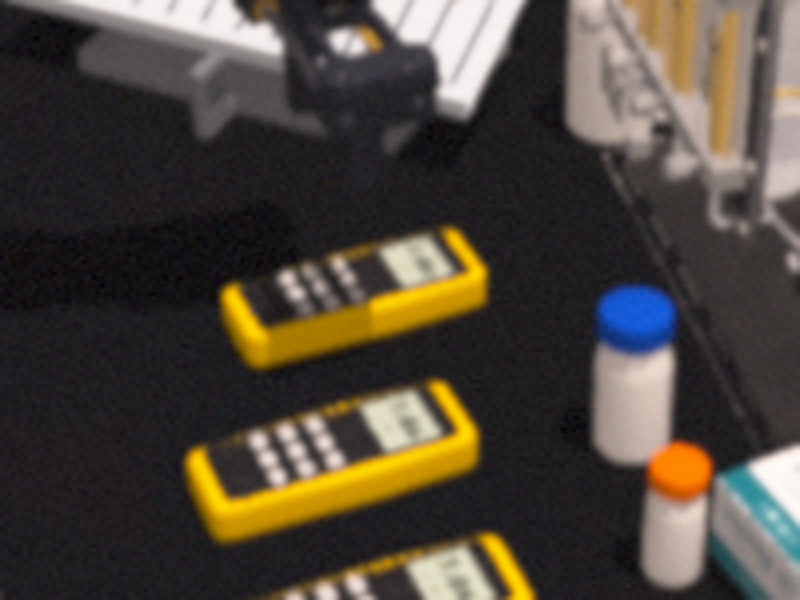

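The gripper is above meter 1 (crop 350,300), and the bottles at crop (635,370) and (680,515) are well clear.

Request:
{"name": "step_arm", "arguments": {"steps": [[0.7,0.7,0,0,0,0.5,-1],[0,0,4.5,0,0,0,-1],[0,0,4.5,0,0,0,-1],[0,0,2.5,0,0,0,-1],[0,0,1.3,0,0,0,-1],[0,0,0,0,0,0,-1]]}}

```text
clock: 11.92
tool_pos: [0.559, -0.0169, 0.0229]
eef_rot: [0.997, 0.074, 0.001, 0.0]
contact_force: [0.0, -0.6, 0.7]
opening: 0.999
finger_force: 0.0
```

Request:
{"name": "step_arm", "arguments": {"steps": [[0,0,0,0,0,0,1],[0,0,0,0,0,0,1],[0,0,0,0,0,0,1],[0,0,0,0,0,0,1],[0,0,0,0,0,0,1],[0,0,0,0,0,0,1]], "force": 30}}

```text
clock: 12.68
tool_pos: [0.5585, -0.0166, 0.0239]
eef_rot: [0.997, 0.074, 0.001, -0.0]
contact_force: [-0.4, 1.3, 6.3]
opening: 0.734
finger_force: 30.0
```

Request:
{"name": "step_arm", "arguments": {"steps": [[0,0,-2,0,0,0,1],[0,0,-4,0,0,0,1],[0,0,-5,0,0,0,1],[0,0,-5,0,0,0,1],[0,0,-5,0,0,0,1],[0,0,0,0,0,0,1]], "force": 40}}

```text
clock: 13.42
tool_pos: [0.5597, -0.0174, 0.2376]
eef_rot: [0.997, 0.074, 0.004, 0.0]
contact_force: [0.2, -0.5, -1.7]
opening: 0.73
finger_force: 39.9
```

```bash
cat >> h.py <<'E'
def place(y,off,gap,h,hz=.0239):
    "togo for TCP so that the meter (centre off ahead of TCP along tool x, underside hz below) lies at deck y, gap from the ledge, h above the face"
    p=deck([.085+gap-off,y,hz+h]); print("target",p.round(3)); togo(p,DR*FLIP)
E
python3 - <<'E'
from h import *
print(r.get_state()["opening"])
place(.130,-.0085,.015,.06)
E
```

```text
0.7296136346918163
target [0.461 0.39  0.177]
shift [ -3.8  -41.79   5.98] turn [  9.   23.5 -39.5] shift after [ 19.29 -34.32  15.69]
q [-0.02  0.62 -0.05  1.8   0.05  0.72 -1.52]
```

Request:
{"name": "step_arm", "arguments": {"steps": [[0,0,0,1.8,4.7,-7.9,1],[0,0,0,1.8,4.7,-7.9,1],[0,0,0,1.8,4.7,-7.9,1],[0,0,0,1.8,4.7,-7.9,1],[0,0,0,1.8,4.7,-7.9,1],[0,0,0,0,0,0,1]]}}

```text
clock: 14.18
tool_pos: [0.5555, -0.02, 0.231]
eef_rot: [0.892, 0.399, 0.191, -0.092]
contact_force: [0.4, -0.6, -2.7]
opening: 0.728
finger_force: 39.9
```

Request:
{"name": "step_arm", "arguments": {"steps": [[2.4,-4.3,0,0,0,0,1],[2.4,-4.3,0,0,0,0,1],[2.4,-4.3,0,0,0,0,1],[2.4,-4.3,0,0,0,0,1],[2.4,-4.3,0,0,0,0,1],[2.4,-4.3,0,0,0,0,1],[2.4,-4.3,0,0,0,0,1],[2.4,-4.2,0,0,0,0,1]]}}

```text
clock: 15.18
tool_pos: [0.4132, 0.3424, 0.3159]
eef_rot: [0.89, 0.402, 0.193, -0.091]
contact_force: [1.2, 0.0, -1.8]
opening: 0.732
finger_force: 39.9
```

Request:
{"name": "step_arm", "arguments": {"steps": [[0,0,4,0,0,0,1],[0,0,5,0,0,0,1],[0,0,0,0,0,0,1],[0,0,0,0,0,0,1]]}}

```text
clock: 15.68
tool_pos: [0.4409, 0.3702, 0.2374]
eef_rot: [0.891, 0.403, 0.191, -0.09]
contact_force: [0.7, 0.2, -2.1]
opening: 0.728
finger_force: 39.9
```

```bash
python3 - <<'E'
from h import *
place(.130,-.0085,.015,.0)
s=snap("top"); crop(s,10,100,190,190,4,"held1.png")
for n in("top","side"):
    for k in blobs(yellow(snap(n)),80): print(n,cv2.boundingRect(k),cv2.minAreaRect(k))
E
```

```text
target [0.478 0.409 0.123]
shift [ 0.15  0.27 12.68] turn [-0.4  0.6 -0.1] shift after [ 0.02  0.19 12.69]
q [-0.7   0.55 -0.08  2.13 -0.04  0.04 -1.45]
top (90, 267, 18, 28) ((99.27456665039062, 281.46533203125), (14.825576782226562, 27.5983829498291), 8.746162414550781)
top (38, 236, 32, 33) ((53.39999771118164, 250.79998779296875), (23.200000762939453, 28.000003814697266), 36.869895935058594)
top (328, 215, 29, 64) ((342.19000244140625, 246.8300018310547), (62.79108428955078, 24.748737335205078), 81.8698959350586)
top (278, 213, 30, 64) ((292.7200012207031, 244.53997802734375), (62.64966583251953, 25.031579971313477), 81.8698959350586)
top (533, 203, 27, 61) ((553.95263671875, 233.18638610839844), (25.183879852294922, 59.6689338684082), 22.380136489868164)
side (353, 369, 39, 32) ((371.0229187011719, 383.2464904785156), (29.084604263305664, 38.00758743286133), 81.11934661865234)
side (224, 253, 80, 46) ((264.0170593261719, 275.5574645996094), (28.459829330444336, 79.0434341430664), 73.46515655517578)
side (216, 215, 74, 40) ((253.23385620117188, 234.82540893554688), (24.6464786529541, 72.54435729980469), 74.1808090209961)
side (326, 93, 17, 49) ((334.0, 117.0), (16.0, 48.0), 0.0)
side (167, 63, 32, 28) ((185.342041015625, 78.82804107666016), (17.03469467163086, 34.64942169189453), 58.73627471923828)
```

View pics/held1.png

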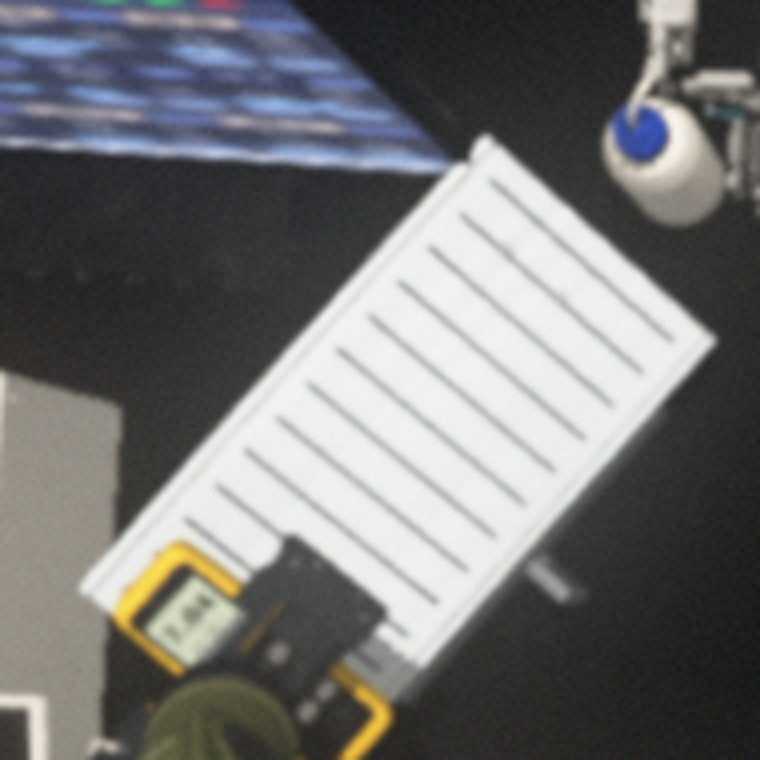

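The held meter shows at crop (180,610), straight and screen uphill. But joint 6 is at its limit with a fully tilted tool. I'll set the meter back and regrip it with the tool leaned 20° the other way, so the tool is nearly vertical at the deck.

Request:
{"name": "step_arm", "arguments": {"steps": [[0,0,-4.5,0,0,0,1],[0,0,-4.5,0,0,0,1],[-2.4,4.3,0,0,0,0,1],[-2.4,4.3,0,0,0,0,1],[-2.4,4.3,0,0,0,0,1],[-2.4,4.3,0,0,0,0,1],[-2.4,4.3,0,0,0,0,1],[-2.4,4.3,0,0,0,0,1]]}}

```text
clock: 16.82
tool_pos: [0.5254, 0.0706, 0.2584]
eef_rot: [0.891, 0.402, 0.192, -0.089]
contact_force: [0.6, 0.2, -1.7]
opening: 0.731
finger_force: 39.9
```

Request:
{"name": "step_arm", "arguments": {"steps": [[-2.4,4.3,0,0,0,0,1],[-2.4,4.3,0,0,0,0,1],[0,0,0,-1.8,-4.7,7.9,1],[0,0,0,-1.8,-4.7,7.9,1],[0,0,0,-1.8,-4.7,7.9,1],[0,0,0,-1.8,-4.7,7.9,1],[0,0,0,-1.8,-4.7,7.9,1],[0,0,0,0,0,0,1]]}}

```text
clock: 17.82
tool_pos: [0.5619, -0.015, 0.2381]
eef_rot: [0.997, 0.076, -0.0, 0.002]
contact_force: [-0.6, 0.7, -1.9]
opening: 0.729
finger_force: 39.9
```

```bash
python3 - <<'E'
from h import *
print(r.get_state()["opening"],r.get_state()["tool_pos"]); togo(*flat((.56,-.017),8.5,.026))
E
```

```text
0.7286932516532132 [ 0.56186708 -0.01501039  0.2380593 ]
shift [-0.21  0.1  21.21] turn [0.2 0.  0.2] shift after [-0.21  0.17 21.21]
q [-0.06  0.63  0.01  1.78 -0.    0.73 -1.47]
```

Request:
{"name": "step_arm", "arguments": {"steps": [[0,0,5,0,0,0,1],[0,0,5,0,0,0,1],[0,0,5,0,0,0,1],[0,0,4,0,0,0,1],[0,0,1.7,0,0,0,1],[0,0,0.3,0,0,0,1],[0,0,0.2,0,0,0,1],[0,0,0,0,0,0,1]]}}

```text
clock: 18.82
tool_pos: [0.5603, -0.0174, 0.0262]
eef_rot: [0.997, 0.075, -0.001, 0.002]
contact_force: [1.3, -0.7, -1.9]
opening: 0.732
finger_force: 39.9
```

Request:
{"name": "step_arm", "arguments": {"steps": [[0,0,0,0,0,0,-1],[0,0,0,0,0,0,-1],[0,0,0,0,0,0,-1],[0,0,0,0,0,0,-1],[0,0,0,0,0,0,-1],[0,0,0,0,0,0,-1]]}}

```text
clock: 19.58
tool_pos: [0.5594, -0.0174, 0.0249]
eef_rot: [0.997, 0.075, -0.002, 0.002]
contact_force: [-0.5, 0.4, -0.2]
opening: 1.001
finger_force: 0.0
```

Request:
{"name": "step_arm", "arguments": {"steps": [[-0.8,0,0,0,0,0,-1],[0,0,0,0,-10,0,-1],[0,0,0,0,-10,0,-1],[0,0,0,0,0,0,-1],[0,0,0,0,0,0,-1]]}}

```text
clock: 20.2
tool_pos: [0.5502, -0.019, 0.024]
eef_rot: [0.983, 0.073, -0.167, 0.014]
contact_force: [0.5, -0.4, 0.1]
opening: 1.0
finger_force: 0.0
```

```bash
python3 - <<'E'
from h import *
R20=R.from_euler("z",8.5,degrees=True)*FLIP*R.from_euler("y",-20,degrees=True)
togo([.5515,-.0174,.024],R20); print(r.get_state()["tool_pos"],r.get_state()["contact_force"])
s=snap("side"); print(meters(s)); s=snap("top"); print(meters(s))
E
```

```text
shift [ 0.14 -0.14 -0.05] turn [ 0.2 -0.8 -0. ] shift after [ 0.14 -0.14 -0.05]
q [-0.08  1.06  0.03  1.61  0.01  0.81 -1.49]
[ 0.5502133  -0.01899117  0.02398741] [ 0.48961429 -0.35370357  0.13006507]
[(array([ 495.8, -310.7]), array([176.9,  84.2]), 7.0), (array([ 502.1, -174. ]), array([177.5,  86.8]), 8.3), (array([499.1, -44.5]), array([103.3,  77.8]), -26.6)]
[(array([ 495.2, -307.5]), array([174.8,  70.2]), 8.2), (array([ 500.6, -169.1]), array([174.8,  69.8]), 8.5), (array([ 534.9, -926. ]), array([176.4,  76.2]), -25.7)]
```

Request:
{"name": "step_arm", "arguments": {"steps": [[0,0,0,0,0,0,1],[0,0,0,0,0,0,1],[0,0,0,0,0,0,1],[0,0,0,0,0,0,1],[0,0,0,0,0,0,1],[0,0,0,0,0,0,1]]}}

```text
clock: 21.05
tool_pos: [0.5514, -0.0187, 0.0245]
eef_rot: [0.983, 0.073, -0.167, 0.014]
contact_force: [-1.1, -0.6, 2.9]
opening: 0.726
finger_force: 40.0
```

```bash
cat >> h.py <<'E'
RY=R.from_euler("y",-19.5,degrees=True)   # tool leaned relative to the meter
def placet(y,off,gap,h,hz=.024):
    "as place, tool leaned by RY; off/hz in meter axes"
    p=deck([.085+gap-off,y,hz+h]); rot=DR*FLIP*RY; st=r.get_state(); print("target",p.round(3)); togo(p,rot)
    print("left to go, deck axes, cm",np.round(DR.inv().apply(p-st["tool_pos"])*100,2),"force deck axes",DR.inv().apply(st["contact_force"]).round(1),"op",round(st["opening"],3))
E
python3 - <<'E'
from h import *
st=r.get_state();print(st["opening"],st["finger_force"],st["tool_pos"])
E
```

```text
0.7255951731879857 40.004418155309196 [ 0.55140561 -0.01870399  0.02450884]
```

Request:
{"name": "step_arm", "arguments": {"steps": [[0,0,-3,0,0,0,1],[0,0,-4,0,0,0,1],[0,0,-5,0,0,0,1],[0,0,-5,0,0,0,1],[0,0,-5,0,0,0,1],[0,0,0,0,0,0,1]]}}

```text
clock: 21.8
tool_pos: [0.6265, -0.0068, 0.235]
eef_rot: [0.984, 0.074, -0.162, 0.014]
contact_force: [0.1, 1.1, -1.8]
opening: 0.724
finger_force: 39.9
```

```bash
python3 - <<'E'
from h import *
placet(.13,0,.015,.06)
E
```

```text
target [0.456 0.385 0.173]
shift [ -8.51 -41.26   9.24] turn [ -4.5  23.3 -40.2] shift after [ 17.47 -38.64   7.88]
q [-0.1   0.87  0.05  1.26 -0.01  1.34 -1.48]
left to go, deck axes, cm [ 13.84  38.64 -13.25] force deck axes [ 0.1  0.7 -2. ] op 0.724
```

Request:
{"name": "step_arm", "arguments": {"steps": [[0,0,0,-0.9,4.7,-8,1],[0,0,0,-0.9,4.7,-8,1],[0,0,0,-0.9,4.7,-8,1],[0,0,0,-0.9,4.6,-8,1],[0,0,0,-0.9,4.6,-8.1,1],[0,0,0,0,0,0,1]]}}

```text
clock: 22.55
tool_pos: [0.6206, -0.0088, 0.2304]
eef_rot: [0.911, 0.41, 0.037, -0.021]
contact_force: [-0.4, 0.2, -2.3]
opening: 0.727
finger_force: 39.9
```

Request:
{"name": "step_arm", "arguments": {"steps": [[2.2,-4.8,0,0,0,0,1],[2.2,-4.8,0,0,0,0,1],[2.2,-4.8,0,0,0,0,1],[2.2,-4.8,0,0,0,0,1],[2.2,-4.8,0,0,0,0,1],[2.2,-4.8,0,0,0,0,1],[2.2,-4.8,0,0,0,0,1],[2.2,-4.8,0,0,0,0,1]]}}

```text
clock: 23.55
tool_pos: [0.4497, 0.3801, 0.2485]
eef_rot: [0.911, 0.41, 0.038, -0.02]
contact_force: [0.5, 0.7, -2.0]
opening: 0.726
finger_force: 39.9
```

```bash
python3 - <<'E'
from h import *
placet(.13,0,.015,.04)
E
```

```text
target [0.462 0.391 0.155]
shift [0.78 0.22 9.43] turn [-0.3  0.6 -0.2] shift after [0.69 0.18 9.44]
q [-0.71  0.61 -0.11  1.77  0.08  0.68 -1.58]
left to go, deck axes, cm [-2.5  -0.18 -9.13] force deck axes [-0.1  0.1 -2.2] op 0.726
```

Request:
{"name": "step_arm", "arguments": {"steps": [[0.4,0.1,4,-0.3,0.6,-0.2,1],[0.3,0.1,4,0,0,0,1],[0,0,1.4,0,0,0,1],[0,0,0,0,0,0,1],[0,0,0,0,0,0,1]]}}

```text
clock: 24.18
tool_pos: [0.4635, 0.3893, 0.1577]
eef_rot: [0.91, 0.412, 0.046, -0.02]
contact_force: [0.4, -0.1, -2.1]
opening: 0.732
finger_force: 39.9
```

```bash
python3 - <<'E'
from h import *
placet(.13,0,.015,.0)
s=snap("side"); crop(s,150,40,170,120,4.5,"held2.png")
E
```

```text
target [0.473 0.404 0.119]
shift [ 1.27 -0.26  4.02] turn [ 0.1 -0.3  0. ] shift after [ 1.29 -0.25  4.01]
q [-0.72  0.76 -0.08  1.81  0.11  0.47 -1.6 ]
left to go, deck axes, cm [-0.12  0.25 -4.21] force deck axes [-0.7 -0.4 -1.9] op 0.732
```

View pics/held2.png

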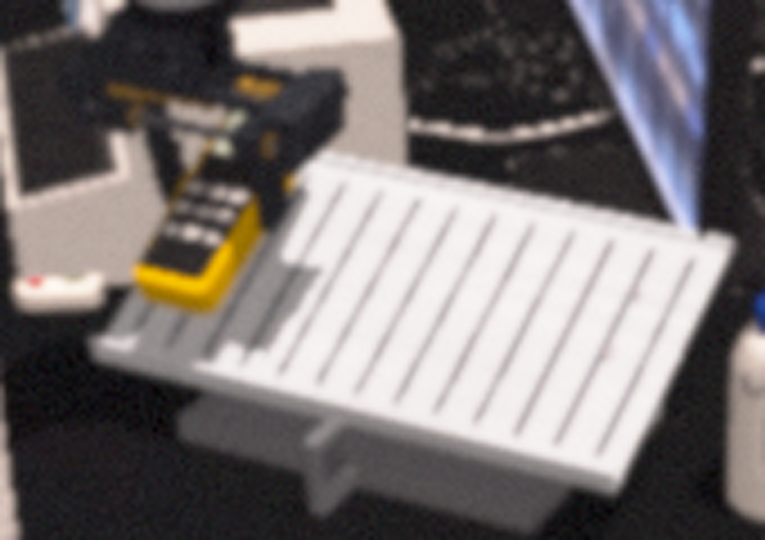

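The meter (crop 200,260) hangs straight above the left end of the deck, tail toward the ledge. Next I lower it.

Request:
{"name": "step_arm", "arguments": {"steps": [[0.5,-0.1,1.5,0,0,0,1],[0.5,-0.1,1.5,0,0,0,1],[0.2,0,0.6,0,0,0,1],[0,0,0,0,0,0,1],[0,0,0,0,0,0,1]]}}

```text
clock: 24.85
tool_pos: [0.4717, 0.4018, 0.1219]
eef_rot: [0.91, 0.412, 0.045, -0.02]
contact_force: [0.4, 0.4, -2.7]
opening: 0.725
finger_force: 39.9
```

Request:
{"name": "step_arm", "arguments": {"steps": [[0.06,0,0.2,0,0,0,1],[0.06,0,0.2,0,0,0,1],[0,0,0,0,0,0,1]]}}

```text
clock: 25.22
tool_pos: [0.4726, 0.4027, 0.1195]
eef_rot: [0.91, 0.412, 0.045, -0.02]
contact_force: [-2.4, -2.5, 9.8]
opening: 0.723
finger_force: 40.0
```

```bash
python3 - <<'E'
from h import *
placet(.13,0,.015,.0)
E
```

```text
target [0.473 0.404 0.119]
shift [ 0.06 -0.05  0.06] turn [ 0.1 -0.2  0.1] shift after [ 0.06 -0.05  0.06]
q [-0.73  0.83 -0.07  1.78  0.12  0.43 -1.61]
left to go, deck axes, cm [ 0.04  0.05 -0.07] force deck axes [ 1.   0.2 10.4] op 0.723
```

Request:
{"name": "step_arm", "arguments": {"steps": [[-0.28,0,0.06,0,0,0,1],[-0.28,0,0.1,0,0,0,1],[-0.28,0,0.1,0,0,0,1],[-0.28,0,0.1,0,0,0,1],[-0.19,0,0.06,0,0,0,1],[0,0,0,0,0,0,1]]}}

```text
clock: 25.98
tool_pos: [0.4671, 0.3962, 0.1156]
eef_rot: [0.909, 0.412, 0.05, -0.022]
contact_force: [0.4, 0.6, 11.0]
opening: 0.727
finger_force: 39.9
```

```bash
python3 - <<'E'
from h import *
placet(.13,0,.0,.0)
E
```

```text
target [0.464 0.393 0.113]
shift [-0.47 -0.07  0.24] turn [ 0.1 -0.7  0.1] shift after [-0.47 -0.07  0.24]
q [-0.73  0.83 -0.07  1.82  0.12  0.39 -1.61]
left to go, deck axes, cm [-0.53  0.07 -0.07] force deck axes [5.3 0.1 9.7] op 0.727
```

Request:
{"name": "step_arm", "arguments": {"steps": [[-0.19,0,0.06,0,0,0,1],[-0.19,0,0.06,0,0,0,1],[0,0,0,0,0,0,1]]}}

```text
clock: 26.35
tool_pos: [0.4645, 0.3932, 0.1137]
eef_rot: [0.909, 0.412, 0.049, -0.022]
contact_force: [1.3, 0.8, 10.1]
opening: 0.725
finger_force: 39.9
```

```bash
python3 - <<'E'
from h import *
placet(.13,0,.0,.0)
E
```

```text
target [0.464 0.393 0.113]
shift [-0.05 -0.07  0.1 ] turn [ 0.1 -0.7  0.1] shift after [-0.05 -0.07  0.1 ]
q [-0.73  0.83 -0.07  1.83  0.12  0.38 -1.61]
left to go, deck axes, cm [-0.08  0.07 -0.08] force deck axes [ 5.6 -0.5  8.5] op 0.725
```

Request:
{"name": "step_arm", "arguments": {"steps": [[-0.19,0,0.06,0,0,0,1],[-0.19,0,0.06,0,0,0,1],[-0.1,0,0.03,0,0,0,1],[0,0,0,0,0,0,1]]}}

```text
clock: 26.85
tool_pos: [0.4625, 0.3909, 0.1123]
eef_rot: [0.909, 0.412, 0.051, -0.022]
contact_force: [1.9, 1.6, 12.2]
opening: 0.724
finger_force: 39.9
```

```bash
python3 - <<'E'
from h import *
placet(.13,0,.0,.0)
E
```

```text
target [0.464 0.393 0.113]
shift [ 0.27 -0.07 -0.01] turn [ 0.1 -0.9  0.1] shift after [ 0.27 -0.07 -0.01]
q [-0.73  0.83 -0.07  1.85  0.12  0.36 -1.61]
left to go, deck axes, cm [ 0.26  0.07 -0.08] force deck axes [ 7.4 -0.3 10. ] op 0.724
```

Request:
{"name": "step_arm", "arguments": {"steps": [[-0.19,0,0.06,0,0,0,1],[-0.19,0,0.06,0,0,0,1],[0,0,0,0,0,0,1]]}}

```text
clock: 27.22
tool_pos: [0.4624, 0.3908, 0.1122]
eef_rot: [0.909, 0.412, 0.054, -0.024]
contact_force: [4.7, 5.2, 13.8]
opening: 0.728
finger_force: 39.8
```

```bash
python3 - <<'E'
from h import *
placet(.13,0,.0,.0)
E
```

```text
target [0.464 0.393 0.113]
shift [ 0.29 -0.07 -0.02] turn [ 0.1 -1.3  0.1] shift after [ 0.29 -0.07 -0.02]
q [-0.73  0.83 -0.07  1.85  0.12  0.35 -1.61]
left to go, deck axes, cm [ 0.28  0.07 -0.07] force deck axes [12.2 -0.1  9.5] op 0.728
```

The meter is against the ledge: the force rises with no further movement. I'll release it and retract.

Request:
{"name": "step_arm", "arguments": {"steps": [[0.1,0,0,0,0,0,1],[0,0,0,0,0,0,-1],[0,0,0,0,0,0,-1],[0,0,0,0,0,0,-1],[0,0,0,0,0,0,-1],[-0.6,0,-2,0,0,0,-1],[-1,0,-4,0,0,0,-1],[0,0,-5,0,0,0,-1]]}}

```text
clock: 28.22
tool_pos: [0.4382, 0.3638, 0.2153]
eef_rot: [0.91, 0.412, 0.043, -0.019]
contact_force: [-0.1, 0.9, -0.6]
opening: 1.001
finger_force: 0.0
```

```bash
cat >> h.py <<'E'
def pick(c,yaw,z=.024,h=0):
    "togo to grasp pose, tool leaned, h above (along world z)"
    togo([c[0],c[1],z+h],R.from_euler("z",yaw,degrees=True)*FLIP*RY); print(r.get_state()["tool_pos"].round(4))
E
python3 - <<'E'
from h import *
s=snap("top"); print(*meters(s),sep="\n"); pick((.501,-.169),8.5,h=.15)
crop(s,10,100,190,190,4,"place1.png")
E
```

```text
(array([ 495.2, -307.2]), array([174.8,  69.8]), 7.7)
(array([ 500.9, -169.2]), array([174.4,  69.4]), 8.5)
(array([ 534.9, -926. ]), array([176.5,  75.9]), -25.5)
shift [-36.57  39.79   0.98] turn [  4.8 -24.6  40.3] shift after [-0.25 53.8   5.19]
q [-0.71  0.63 -0.1   1.86  0.1   0.55 -1.59]
[0.4409 0.366  0.2221]
```

Request:
{"name": "step_arm", "arguments": {"steps": [[-4,4.4,0,0,0,0,-1],[-4,4.4,0,0,0,0,-1],[-4,4.4,0,0,0,0,-1],[-4,4.4,0,0,0,0,-1],[-4,4.4,0,0,0,0,-1],[-4,4.4,0,0,0,0,-1],[-4,4.4,0,0,0,0,-1],[-4,4.4,0,0,0,0,-1]]}}

```text
clock: 29.28
tool_pos: [0.4945, -0.1083, 0.1836]
eef_rot: [0.91, 0.412, 0.046, -0.02]
contact_force: [1.0, 0.9, -0.2]
opening: 0.999
finger_force: 0.0
```

Request:
{"name": "step_arm", "arguments": {"steps": [[-4,4.4,0,1,-4.9,8.1,-1],[0,0,0,1,-4.9,8.1,-1],[0,0,0,1,-4.9,8,-1],[0,0,0,0.9,-4.9,8,-1],[0,0,0,0.9,-4.9,8,-1],[0,0,0,0,0,0,-1]]}}

```text
clock: 30.02
tool_pos: [0.5023, -0.1646, 0.1789]
eef_rot: [0.982, 0.075, -0.171, 0.015]
contact_force: [-0.3, 1.1, -0.3]
opening: 1.001
finger_force: 0.0
```

```bash
python3 - <<'E'
from h import *
pick((.501,-.169),8.5,h=.06)
s=snap("top"); crop(s,10,100,190,190,4,"place1.png"); print(*meters(snap("side")),sep="\n")
E
```

```text
shift [3.03 0.39 9.  ] turn [0.3 0.3 0.2] shift after [2.99 0.42 9.01]
q [ 0.15  0.8   0.03  1.66  0.11  1.01 -1.32]
[ 0.5023 -0.1646  0.1789]
(array([ 495.8, -310.8]), array([176.9,  84.3]), 7.0)
(array([ 502.1, -173.7]), array([177.5,  86.2]), 8.3)
(array([486.2, 568.5]), array([325.4,  76.1]), 65.4)
```

View pics/place1.png

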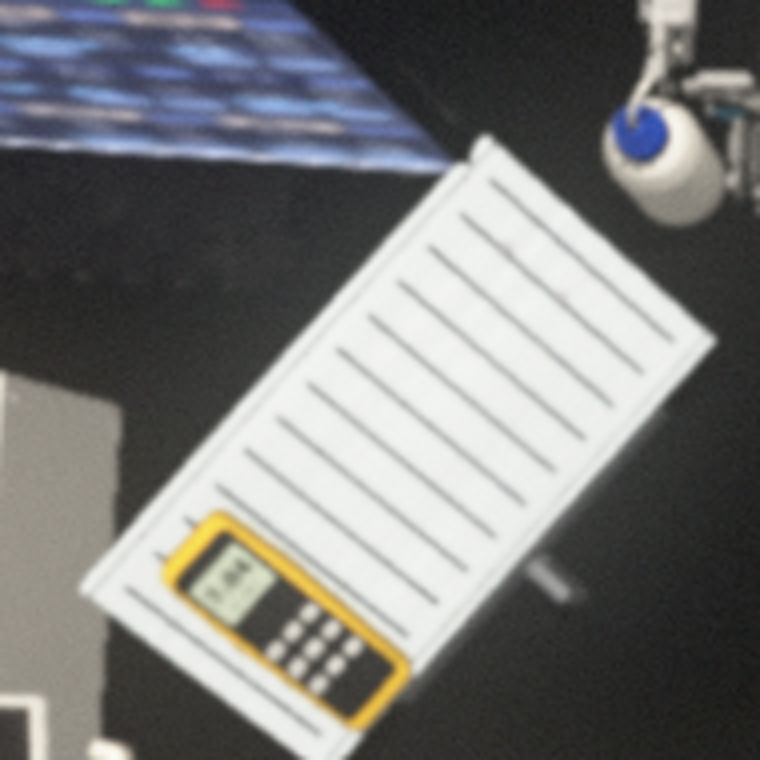

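Meter 1 lies at crop (285,620), straight along the grooves with its tail at the ledge. Next is meter 2.

Request:
{"name": "step_arm", "arguments": {"steps": [[1.5,0.2,4.5,0.3,0.3,0.2,-1],[1.5,0.2,4.5,0,0,0,-1],[1.2,0,3.5,0,0,0,-1],[0.6,0,1.6,0,0,0,-1],[0.2,0,0.5,0,0,0,-1],[0,0,0,0,0,0,-1],[0,0,0,0,0,0,-1]]}}

```text
clock: 31.0
tool_pos: [0.5009, -0.1699, 0.0269]
eef_rot: [0.983, 0.072, -0.168, 0.013]
contact_force: [0.6, 0.2, -0.1]
opening: 0.999
finger_force: 0.0
```

```bash
python3 - <<'E'
from h import *
pick((.501,-.169),8.5)
E
```

```text
shift [ 0.12 -0.09  0.26] turn [-0.  -0.1 -0.1] shift after [ 0.12 -0.09  0.26]
q [ 0.16  1.03  0.03  1.7   0.12  0.73 -1.35]
[ 0.5009 -0.1699  0.0269]
```

Request:
{"name": "step_arm", "arguments": {"steps": [[0.1,0,0.25,0,0,0,1],[0,0,0,0,0,0,1],[0,0,0,0,0,0,1],[0,0,0,0,0,0,1],[0,0,0,0,0,0,1],[0,0,0,0,0,0,1]]}}

```text
clock: 31.75
tool_pos: [0.5002, -0.1695, 0.0232]
eef_rot: [0.983, 0.072, -0.169, 0.012]
contact_force: [0.3, 1.6, 2.1]
opening: 0.725
finger_force: 40.0
```

Request:
{"name": "step_arm", "arguments": {"steps": [[-1,0,-3,0,0,0,1],[-1.2,0,-4,0,0,0,1],[0,0,-5,0,0,0,1],[0,0,-5,0,0,0,1],[0,0,-4,0,0,0,1],[0,0,0,0,0,0,1]]}}

```text
clock: 32.5
tool_pos: [0.5514, -0.1627, 0.2302]
eef_rot: [0.983, 0.072, -0.166, 0.013]
contact_force: [-0.1, 0.8, -3.6]
opening: 0.723
finger_force: 39.9
```

```bash
python3 - <<'E'
from h import *
placet(.0,0,.015,.04)
E
```

```text
target [0.559 0.305 0.155]
shift [  9.6  -46.17   4.51] turn [ -4.7  23.6 -40.3] shift after [ 34.77 -30.29  10.88]
q [ 0.14  0.79  0.02  1.47  0.09  1.2  -1.31]
left to go, deck axes, cm [ 29.14  30.29 -21.86] force deck axes [-1.   0.7 -3.5] op 0.723
```

Request:
{"name": "step_arm", "arguments": {"steps": [[0,0,0,-1,4.7,-8.1,1],[0,0,0,-1,4.7,-8.1,1],[0,0,0,-0.9,4.7,-8.1,1],[0,0,0,-0.9,4.7,-8,1],[0,0,0,-0.9,4.7,-8,1],[0,0,0,0,0,0,1]]}}

```text
clock: 33.25
tool_pos: [0.5456, -0.1642, 0.2263]
eef_rot: [0.911, 0.409, 0.037, -0.023]
contact_force: [0.5, -0.4, -2.0]
opening: 0.727
finger_force: 39.9
```

Request:
{"name": "step_arm", "arguments": {"steps": [[4.35,-3.8,0,0,0,0,1],[4.35,-3.8,0,0,0,0,1],[4.35,-3.8,0,0,0,0,1],[4.35,-3.8,0,0,0,0,1],[4.35,-3.8,0,0,0,0,1],[4.35,-3.8,0,0,0,0,1],[4.35,-3.8,0,0,0,0,1],[4.35,-3.8,0,0,0,0,1]]}}

```text
clock: 34.25
tool_pos: [0.5489, 0.3006, 0.2606]
eef_rot: [0.911, 0.411, 0.038, -0.021]
contact_force: [1.1, 0.7, -2.0]
opening: 0.722
finger_force: 39.9
```

Request:
{"name": "step_arm", "arguments": {"steps": [[0,0,3,0,0,0,1],[0,0,3,0,0,0,1],[0,0,0,0,0,0,1],[0,0,0,0,0,0,1]]}}

```text
clock: 34.75
tool_pos: [0.5533, 0.3031, 0.2024]
eef_rot: [0.911, 0.411, 0.039, -0.022]
contact_force: [-0.5, -0.2, -1.8]
opening: 0.723
finger_force: 39.9
```

```bash
python3 - <<'E'
from h import *
placet(.0,0,.015,.005)
E
```

```text
target [0.569 0.316 0.124]
shift [1.3  0.37 8.03] turn [-0.4  0.4 -0.1] shift after [1.25 0.31 8.04]
q [-0.46  0.73 -0.18  1.68  0.14  0.66 -1.42]
left to go, deck axes, cm [-1.51 -0.31 -7.99] force deck axes [-1.2  0.2 -1.4] op 0.723
```

Request:
{"name": "step_arm", "arguments": {"steps": [[0.3,0.15,3,-0.4,0.4,-0.1,1],[0.4,0.15,3,0,0,0,1],[0.4,0,1.4,0,0,0,1],[0.2,0,0.6,0,0,0,1],[0,0,0,0,0,0,1],[0,0,0,0,0,0,1]]}}

```text
clock: 35.5
tool_pos: [0.5693, 0.3164, 0.1247]
eef_rot: [0.91, 0.412, 0.045, -0.02]
contact_force: [0.4, -0.5, -2.5]
opening: 0.727
finger_force: 39.9
```

```bash
python3 - <<'E'
from h import *
placet(.0,0,.015,.0)
E
```

```text
target [0.57  0.318 0.119]
shift [ 0.11 -0.01  0.58] turn [-0.  -0.1 -0. ] shift after [ 0.12 -0.01  0.58]
q [-0.48  0.86 -0.15  1.68  0.17  0.52 -1.44]
left to go, deck axes, cm [-0.08  0.01 -0.58] force deck axes [-1.2 -0.7 -2.3] op 0.727
```

Request:
{"name": "step_arm", "arguments": {"steps": [[0.06,0,0.3,0,0,0,1],[0.06,0,0.25,0,0,0,1],[0,0,0.1,0,0,0,1],[-0.28,0,0.1,0,0,0,1],[-0.28,0,0.1,0,0,0,1],[-0.28,0,0.1,0,0,0,1],[-0.28,0,0.1,0,0,0,1],[0,0,0,0,0,0,1]]}}

```text
clock: 36.5
tool_pos: [0.5643, 0.3107, 0.1138]
eef_rot: [0.91, 0.412, 0.046, -0.021]
contact_force: [-0.3, 0.4, 7.0]
opening: 0.725
finger_force: 39.9
```

```bash
python3 - <<'E'
from h import *
placet(.0,0,.0,.0)
E
```

```text
target [0.561 0.308 0.113]
shift [-0.44 -0.02  0.06] turn [ 0.  -0.3  0. ] shift after [-0.44 -0.02  0.07]
q [-0.48  0.87 -0.14  1.71  0.18  0.48 -1.44]
left to go, deck axes, cm [-0.43  0.02  0.08] force deck axes [3.1 0.5 6.3] op 0.725
```

Request:
{"name": "step_arm", "arguments": {"steps": [[-0.19,0,0.06,0,0,0,1],[-0.19,0,0.06,0,0,0,1],[-0.19,0,0.06,0,0,0,1],[0,0,0,0,0,0,1]]}}

```text
clock: 37.0
tool_pos: [0.5604, 0.3062, 0.111]
eef_rot: [0.91, 0.412, 0.045, -0.02]
contact_force: [0.2, -0.3, 5.9]
opening: 0.725
finger_force: 39.9
```

```bash
python3 - <<'E'
from h import *
placet(.0,0,.0,.0)
E
```

```text
target [0.561 0.308 0.113]
shift [ 0.18 -0.01 -0.15] turn [ 0.  -0.2  0. ] shift after [ 0.18 -0.01 -0.15]
q [-0.48  0.86 -0.14  1.73  0.18  0.47 -1.44]
left to go, deck axes, cm [0.22 0.01 0.08] force deck axes [ 2.4 -0.3  5.4] op 0.725
```

Request:
{"name": "step_arm", "arguments": {"steps": [[-0.19,0,0.06,0,0,0,1],[-0.19,0,0.06,0,0,0,1],[-0.19,0,0.06,0,0,0,1],[0,0,0,0,0,0,1]]}}

```text
clock: 37.5
tool_pos: [0.56, 0.306, 0.1108]
eef_rot: [0.91, 0.412, 0.051, -0.022]
contact_force: [4.6, 4.6, 10.3]
opening: 0.726
finger_force: 39.8
```

```bash
python3 - <<'E'
from h import *
placet(.0,0,.0,.0)
E
```

```text
target [0.561 0.308 0.113]
shift [ 0.23 -0.01 -0.16] turn [ 0.1 -0.8  0. ] shift after [ 0.22 -0.01 -0.17]
q [-0.48  0.86 -0.14  1.74  0.18  0.45 -1.44]
left to go, deck axes, cm [0.27 0.01 0.08] force deck axes [10.3 -0.4  6.6] op 0.726
```

Meter 2 is against the ledge. I'll release it and go to meter 3.

Request:
{"name": "step_arm", "arguments": {"steps": [[0.1,0,0,0,0,0,1],[0,0,0,0,0,0,-1],[0,0,0,0,0,0,-1],[0,0,0,0,0,0,-1],[0,0,0,0,0,0,-1],[-0.6,0,-2,0,0,0,-1],[-1,0,-4,0,0,0,-1],[0,0,-5,0,0,0,-1]]}}

```text
clock: 38.5
tool_pos: [0.5375, 0.2804, 0.2169]
eef_rot: [0.91, 0.412, 0.043, -0.02]
contact_force: [1.0, -0.0, 0.2]
opening: 0.998
finger_force: 0.0
```

```bash
python3 - <<'E'
from h import *
s=snap("top"); print(*meters(s),sep="\n"); pick((.495,-.307),8,h=.15)
E
```

```text
(array([ 495.2, -307.5]), array([174.7,  69.9]), 7.2)
(array([ 534.4, -926.5]), array([176.3,  76.2]), -26.5)
shift [-47.54  35.48   0.12] turn [  5.  -24.5  40.7] shift after [-10.33  57.72   8.98]
q [-0.43  0.67 -0.19  1.74  0.15  0.64 -1.41]
[0.5408 0.2823 0.2242]
```

Request:
{"name": "step_arm", "arguments": {"steps": [[-4.7,3.6,-0.3,0,0,0,-1],[-4.7,3.6,-0.3,0,0,0,-1],[-4.7,3.6,-0.3,0,0,0,-1],[-4.7,3.6,-0.3,0,0,0,-1],[-4.7,3.6,-0.3,0,0,0,-1],[-4.7,3.6,-0.3,0,0,0,-1],[-4.7,3.6,-0.3,0,0,0,-1],[-4.7,3.6,-0.3,0,0,0,-1]]}}

```text
clock: 39.55
tool_pos: [0.5063, -0.1931, 0.2041]
eef_rot: [0.91, 0.412, 0.044, -0.019]
contact_force: [1.1, 1.0, -0.0]
opening: 0.996
finger_force: 0.0
```

Request:
{"name": "step_arm", "arguments": {"steps": [[-4.7,3.6,0,1,-4.9,8.1,-1],[0,0,0,1,-4.9,8.1,-1],[0,0,0,1,-4.9,8.1,-1],[0,0,0,1,-4.9,8.1,-1],[0,0,0,1,-4.9,8.1,-1],[0,0,0,0,0,0,-1]]}}

```text
clock: 40.3
tool_pos: [0.504, -0.2491, 0.1985]
eef_rot: [0.982, 0.072, -0.173, 0.014]
contact_force: [-0.7, -0.6, 0.7]
opening: 0.996
finger_force: 0.0
```

```bash
python3 - <<'E'
from h import *
pick((.495,-.307),8,h=.03)
s=snap("top"); crop(s,10,100,190,190,4,"place2.png"); print(*meters(s),sep="\n");print(*meters(snap("side")),sep="\n")
E
```

```text
shift [ 3.3   5.57 14.19] turn [0.2 0.4 0.3] shift after [ 3.22  5.61 14.19]
q [ 0.29  0.81  0.02  1.56  0.15  1.09 -1.22]
[ 0.504  -0.2491  0.1985]
(array([467.6, 426.4]), array([191.4,  65.1]), 54.3)
(array([ 534.9, -926. ]), array([176.5,  75.9]), -25.5)
(array([569.5, 338. ]), array([187.8,  68.1]), 50.2)
(array([ 495.8, -310.8]), array([176.9,  84.3]), 7.0)
(array([596.1, 474.6]), array([324.5,  74.8]), 63.9)
(array([486.1, 568.3]), array([324.8,  76.1]), 65.4)
```

Request:
{"name": "step_arm", "arguments": {"steps": [[1,5.6,2,0.2,0.4,0.3,-1],[1,0,5,0,0,0,-1],[1,0,5,0,0,0,-1],[0.6,0,2.5,0,0,0,-1],[0.4,0,1,0,0,0,-1],[0.3,0,1,0,0,0,-1],[0,0,0,0,0,0,-1],[0,0,0,0,0,0,-1]]}}

```text
clock: 41.4
tool_pos: [0.4967, -0.3077, 0.0296]
eef_rot: [0.983, 0.068, -0.169, 0.012]
contact_force: [0.1, 0.4, -1.0]
opening: 1.002
finger_force: 0.0
```

```bash
python3 - <<'E'
from h import *
pick((.495,-.307),8)
E
```

```text
shift [ 0.03 -0.1   0.58] turn [ 0.   0.  -0.1] shift after [ 0.03 -0.09  0.58]
q [ 0.37  1.07  0.03  1.55  0.19  0.83 -1.2 ]
[ 0.4967 -0.3077  0.0296]
```

View pics/place2.png

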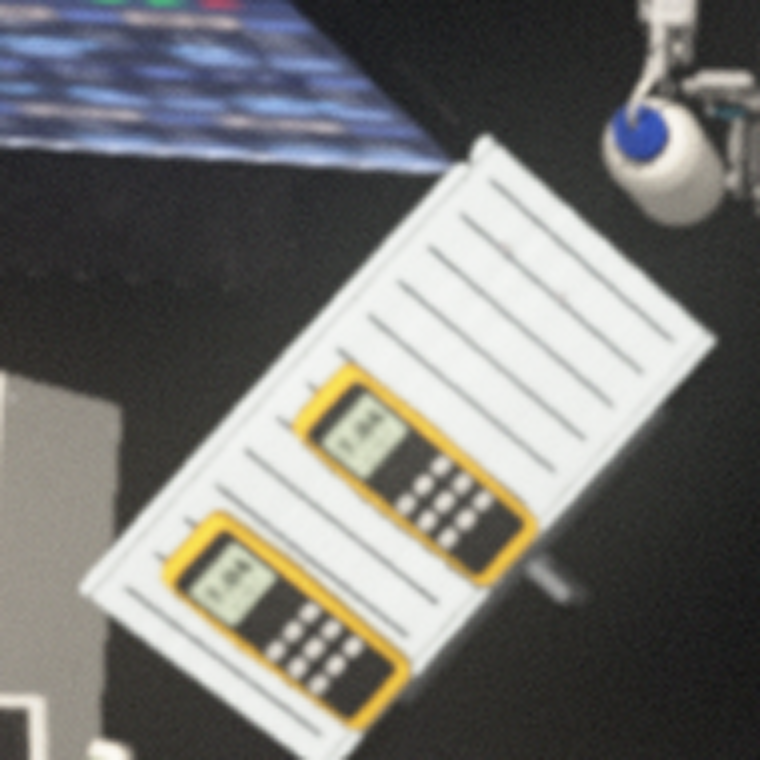

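Both placed meters (crop 285,620 and 415,475) lie straight against the ledge, and the tray tab is unmoved. I'll grip meter 3.

Request:
{"name": "step_arm", "arguments": {"steps": [[0.05,0,0.5,0,0,0,-1],[0,0,0,0,0,0,1],[0,0,0,0,0,0,1],[0,0,0,0,0,0,1],[0,0,0,0,0,0,1],[0,0,0,0,0,0,1],[0,0,0,0,0,0,1]]}}

```text
clock: 42.28
tool_pos: [0.4949, -0.3075, 0.0238]
eef_rot: [0.983, 0.068, -0.17, 0.012]
contact_force: [-0.1, 0.7, 1.7]
opening: 0.726
finger_force: 39.9
```

Request:
{"name": "step_arm", "arguments": {"steps": [[-1,0,-3,0,0,0,1],[-1.2,0,-4,0,0,0,1],[0,0,-5,0,0,0,1],[0,0,-5,0,0,0,1],[0,0,-4,0,0,0,1],[0,0,0,0,0,0,1]]}}

```text
clock: 43.02
tool_pos: [0.5466, -0.301, 0.2314]
eef_rot: [0.984, 0.068, -0.167, 0.013]
contact_force: [-0.8, 0.2, -1.6]
opening: 0.727
finger_force: 39.9
```

```bash
python3 - <<'E'
from h import *
placet(-.13,0,.015,.04)
E
```

```text
target [0.657 0.219 0.155]
shift [ 19.54 -50.03   1.05] turn [ -4.7  23.8 -40.8] shift after [ 45.41 -26.06  12.02]
q [ 0.34  0.85  0.02  1.33  0.15  1.26 -1.14]
left to go, deck axes, cm [ 38.8   26.06 -26.49] force deck axes [-1.   0.7 -1.3] op 0.727
```

Request:
{"name": "step_arm", "arguments": {"steps": [[0,0,0,-1,4.8,-8.2,1],[0,0,0,-1,4.8,-8.2,1],[0,0,0,-0.9,4.8,-8.2,1],[0,0,0,-0.9,4.7,-8.1,1],[0,0,0,-0.9,4.7,-8.1,1],[0,0,0,0,0,0,1]]}}

```text
clock: 43.78
tool_pos: [0.5406, -0.3024, 0.2269]
eef_rot: [0.911, 0.409, 0.039, -0.024]
contact_force: [0.2, 0.1, -2.0]
opening: 0.727
finger_force: 39.9
```

Request:
{"name": "step_arm", "arguments": {"steps": [[5,-2.9,0,0,0,0,1],[5,-2.9,0,0,0,0,1],[5,-2.9,0,0,0,0,1],[5,-2.9,0,0,0,0,1],[5,-2.9,0,0,0,0,1],[5,-2.9,0,0,0,0,1],[5,-2.9,0,0,0,0,1],[5,-2.9,0,0,0,0,1]]}}

```text
clock: 44.78
tool_pos: [0.6325, 0.154, 0.2666]
eef_rot: [0.911, 0.411, 0.04, -0.022]
contact_force: [0.7, -0.0, -2.3]
opening: 0.725
finger_force: 39.9
```

Request:
{"name": "step_arm", "arguments": {"steps": [[5,-2.9,0,0,0,0,1],[0,0,3,0,0,0,1],[0,0,3,0,0,0,1],[0,0,0,0,0,0,1],[0,0,0,0,0,0,1]]}}

```text
clock: 45.4
tool_pos: [0.6479, 0.2129, 0.2133]
eef_rot: [0.91, 0.411, 0.041, -0.022]
contact_force: [0.6, 0.3, -1.3]
opening: 0.724
finger_force: 39.9
```

```bash
python3 - <<'E'
from h import *
placet(-.13,0,.015,.005)
E
```

```text
target [0.667 0.23  0.124]
shift [1.7  0.3  9.17] turn [-0.3  0.2 -0.1] shift after [1.68 0.25 9.18]
q [-0.24  0.79 -0.23  1.5   0.16  0.79 -1.23]
left to go, deck axes, cm [-1.48 -0.25 -9.21] force deck axes [-0.  -0.3 -1.4] op 0.724
```

Request:
{"name": "step_arm", "arguments": {"steps": [[0.4,0.15,3,-0.3,0.2,-0.1,1],[0.5,0.1,3,0,0,0,1],[0.5,0,2.2,0,0,0,1],[0.3,0,0.9,0,0,0,1],[0,0,0,0,0,0,1],[0,0,0,0,0,0,1]]}}

```text
clock: 46.15
tool_pos: [0.667, 0.2302, 0.1251]
eef_rot: [0.91, 0.412, 0.045, -0.02]
contact_force: [-0.2, -0.6, -0.9]
opening: 0.723
finger_force: 39.9
```

Request:
{"name": "step_arm", "arguments": {"steps": [[0.06,0,0.3,0,0,0,1],[0.06,0,0.25,0,0,0,1],[0,0,0.1,0,0,0,1],[0,0,0,0,0,0,1]]}}

```text
clock: 46.65
tool_pos: [0.6675, 0.2315, 0.1182]
eef_rot: [0.91, 0.412, 0.044, -0.02]
contact_force: [-1.6, -1.1, 3.3]
opening: 0.721
finger_force: 39.9
```

```bash
python3 - <<'E'
from h import *
placet(-.13,0,.015,.0)
E
```

```text
target [0.668 0.232 0.119]
shift [ 0.07  0.   -0.07] turn [-0.1 -0.1  0. ] shift after [ 0.07  0.   -0.07]
q [-0.28  0.93 -0.2   1.48  0.19  0.66 -1.26]
left to go, deck axes, cm [ 0.09 -0.    0.05] force deck axes [-0.3  0.5  3.8] op 0.721
```

Request:
{"name": "step_arm", "arguments": {"steps": [[-0.28,0,0.1,0,0,0,1],[-0.28,0,0.1,0,0,0,1],[-0.28,0,0.1,0,0,0,1],[-0.28,0,0.1,0,0,0,1],[-0.19,0,0.06,0,0,0,1],[-0.19,0,0.06,0,0,0,1],[0,0,0,0,0,0,1]]}}

```text
clock: 47.52
tool_pos: [0.6592, 0.2213, 0.112]
eef_rot: [0.91, 0.412, 0.045, -0.021]
contact_force: [0.0, -0.4, 5.4]
opening: 0.721
finger_force: 39.9
```

Request:
{"name": "step_arm", "arguments": {"steps": [[-0.19,0,0.06,0,0,0,1],[-0.19,0,0.06,0,0,0,1],[0,0,0,0,0,0,1]]}}

```text
clock: 47.9
tool_pos: [0.6587, 0.2209, 0.1118]
eef_rot: [0.91, 0.412, 0.049, -0.021]
contact_force: [3.5, 3.0, 7.5]
opening: 0.729
finger_force: 39.8
```

```bash
python3 - <<'E'
from h import *
placet(-.13,0,.0,.0)
E
```

```text
target [0.659 0.222 0.113]
shift [ 0.1  -0.03 -0.08] turn [ 0.1 -0.6  0.1] shift after [ 0.1  -0.03 -0.08]
q [-0.27  0.93 -0.2   1.54  0.2   0.6  -1.26]
left to go, deck axes, cm [0.12 0.03 0.04] force deck axes [ 7.3 -0.7  4.9] op 0.729
```

Request:
{"name": "step_arm", "arguments": {"steps": [[-0.19,0,0.06,0,0,0,1],[0,0,0,0,0,0,1],[0.1,0,0,0,0,0,1],[0,0,0,0,0,0,-1],[0,0,0,0,0,0,-1],[0,0,0,0,0,0,-1],[0,0,0,0,0,0,-1]]}}

```text
clock: 48.78
tool_pos: [0.6547, 0.217, 0.1082]
eef_rot: [0.91, 0.412, 0.043, -0.02]
contact_force: [-0.6, 0.1, -1.0]
opening: 1.001
finger_force: 0.0
```

Request:
{"name": "step_arm", "arguments": {"steps": [[-0.6,0,-2,0,0,0,-1],[-1,0,-4,0,0,0,-1],[0,0,-5,0,0,0,-1],[0,0,-3,0,0,0,-1],[-5,3,0,0,0,0,-1],[-5,3,0,0,0,0,-1],[-5,3,0,0,0,0,-1],[-5,3,0,0,0,0,-1]]}}

```text
clock: 49.78
tool_pos: [0.594, -0.0359, 0.2284]
eef_rot: [0.91, 0.412, 0.044, -0.02]
contact_force: [0.6, 0.7, -0.4]
opening: 1.001
finger_force: 0.0
```

Request:
{"name": "step_arm", "arguments": {"steps": [[-5,3,0,0,0,0,-1],[-5,3,0,0,0,0,-1],[-4,3,0,0,0,0,-1],[-4,4,0,0,0,0,-1],[0,5,0,0,0,0,-1],[0,5,0,0,0,0,-1],[0,0,0,0,0,0,-1]]}}

```text
clock: 50.65
tool_pos: [0.6505, -0.3234, 0.2101]
eef_rot: [0.911, 0.41, 0.045, -0.019]
contact_force: [-0.9, 1.3, -0.0]
opening: 0.997
finger_force: 0.0
```

```bash
python3 - <<'E'
from h import *
s=snap("top"); crop(s,10,100,190,190,4,"end_top.png"); print(*meters(s),sep="\n")
s2=snap("side"); crop(s2,150,40,200,210,2.8,"end_side.png")
a=cv2.resize(s["bgr"][100:300,10:380],None,fx=2,fy=2); b=cv2.resize(s2["bgr"][40:265,150:380],None,fx=1.74,fy=1.74)
c=np.zeros((600,800,3),np.uint8); c[:400,:740]=a; cv2.imwrite("pics/end_a.png",c[:400])
p=project(s2,[stand([.063-.115,0,.059]),stand([-.052,0,0]),stand([-.016,0,.059])]); print(((p-[150,40])*2.8).round())
E
```

```text
(array([438.5, 454.6]), array([198.3,  72.6]), 74.3)
(array([ 534.4, -926.5]), array([176.3,  76.3]), -26.6)
(array([569.2, 337.8]), array([188.4,  68.3]), 50.3)
(array([674.2, 247.6]), array([187.7,  66.6]), 47.9)
[[189. 275.]
 [194. 322.]
 [207. 259.]]
```

View pics/end_a.png

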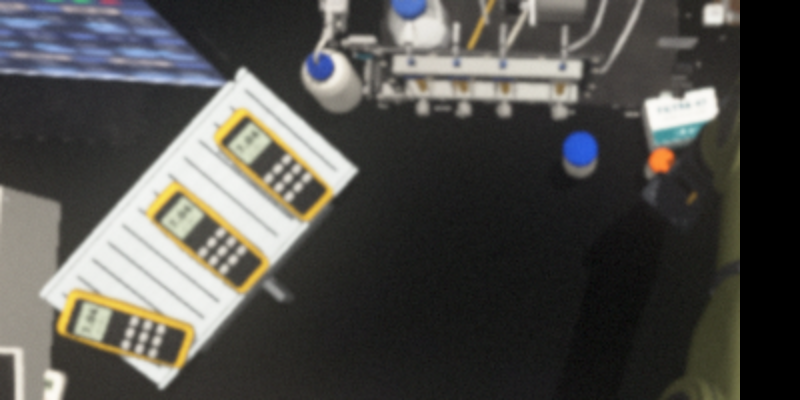

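View pics/end_side.png

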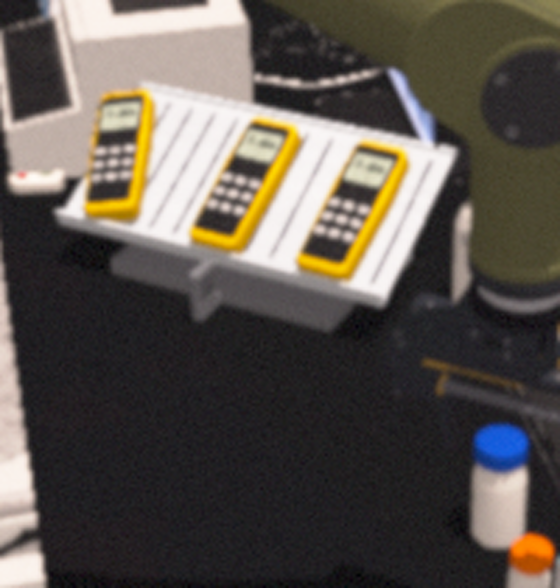

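Meter 1 has been knocked aside: top view crop (125,328), turned about 25°. The other two are straight and the tray tab is where it should be. I'll measure meter 1 on the deck plane, using meters 2 and 3 as the check.

```bash
cat >> h.py <<'E'
def ondeck(s,h=.02):
    out=[]; T=np.array(s["cam_to_world"]); o=T[:3,3]; n=DR.apply([0,0,1.]); p0=deck([0,0,h])
    for k in blobs(yellow(s),500):
        u=cv2.undistortPoints(k.astype(float).reshape(-1,1,2),s["K"],np.array(s["dist_coeffs"])).reshape(-1,2)
        d=np.c_[u,np.ones(len(u))]@T[:3,:3].T; P=o+d*(((p0-o)@n)/(d@n))[:,None]
        q=DR.inv().apply(P-[*SO,.055])[:,:2]
        if abs(q.mean(0)[1])>.3 or abs(q.mean(0)[0])>.25: continue
        c,wh,a=cv2.minAreaRect((q*1000).astype(np.float32))
        if wh[0]<wh[1]: a+=90; wh=wh[::-1]
        out.append((np.round(c,1),np.round(wh,1),round((a+90)%180-90,1)))
    return out
E
python3 - <<'E'
from h import *
for n in("top","side"): print(n,*ondeck(snap(n)),sep="\n")
E
```

```text
top
(array([82.9,  1. ]), array([169.7,  63.2]), -1.0)
(array([  83.8, -127.9]), array([171.7,  61.7]), -3.3)
side
```

```bash
sed -i 's/yellow(s),500/yellow(s),200/' h.py; python3 - <<'E'
from h import *
s=snap("top")
for n in("top","side"): print(n,*ondeck(snap(n),.024),sep="\n")
# edges: fit lines to long sides through contour points in the deck plane
T=np.array(s["cam_to_world"]); o=T[:3,3]; n=DR.apply([0,0,1.]); p0=deck([0,0,.026])
k=np.array(cv2.findContours(cv2.inRange(s["hsv"],(15,90,90),(36,255,255)),cv2.RETR_EXTERNAL,cv2.CHAIN_APPROX_NONE)[0],dtype=object)
for c in k:
    if cv2.contourArea(c)<400: continue
    u=cv2.undistortPoints(c.astype(float).reshape(-1,1,2),s["K"],np.array(s["dist_coeffs"])).reshape(-1,2)
    d=np.c_[u,np.ones(len(u))]@T[:3,:3].T; q=DR.inv().apply(o+d*(((p0-o)@n)/(d@n))[:,None]-[*SO,.055])[:,:2]
    m=q.mean(0)
    if abs(m[1])>.3 or abs(m[0])>.3: continue
    v=cv2.PCACompute((q-m).astype(np.float32),None)[1][0]; v=v*np.sign(v[0]); w=np.array([-v[1],v[0]])
    t=(q-m)@v; side=(q-m)@w; out=[]
    for sg in(1,-1):
        j=(abs(t)<.055)&(sg*side>.02); l=cv2.fitLine((q[j]*1000).astype(np.float32),cv2.DIST_HUBER,0,.01,.01).ravel(); out.append(round(float(np.degrees(np.arctan(l[1]/l[0]))),1))
    print((m*1000).round(1),"side angles",out,"x range",(q[:,0].min()*1000).round(1),(q[:,0].max()*1000).round(1))
E
```

```text
top
(array([ 84.3, 163.2]), array([172.8,  69.4]), 21.5)
(array([83.5,  0.3]), array([169.1,  63.2]), -1.2)
(array([  84.4, -128.1]), array([171.2,  61.5]), -3.3)
side
(array([  81.3, -136.6]), array([172.4,  66.7]), -2.0)
(array([80.9, -7. ]), array([172.6,  69.3]), -1.0)
(array([ 80.3, 155.9]), array([183.3,  66.7]), 21.6)
[ 84.7 162.8] side angles [24.2, 20.7] x range -5.7 169.9
[84.8 -0.3] side angles [0.5, -0.5] x range -2.8 169.9
[  86.9 -128.9] side angles [0.0, -1.2] x range -1.9 170.8
```

Meters 2 and 3 are straight to within about 1°. Meter 1 is at deck (84, 163) mm, turned +22°. I'll regrip it in place and square it.

```bash
cat >> h.py <<'E'
def regrip(x,y,psi,h,hz=.025):
    p=deck([x,y,hz+h]); rot=DR*R.from_euler("z",psi,degrees=True)*FLIP*RY; st=r.get_state(); print("target",p.round(3),"now",st["tool_pos"].round(3)); togo(p,rot)
    print("left, deck axes cm",np.round(DR.inv().apply(p-st["tool_pos"])*100,2),"force deck",DR.inv().apply(st["contact_force"]).round(1),"op",round(st["opening"],3))
E
python3 - <<'E'
from h import *
regrip(.0845,.163,22,.07)
E
```

```text
target [0.419 0.392 0.177] now [ 0.649 -0.319  0.21 ]
shift [ 37.87 -64.16   7.1 ] turn [ -7.4  -0.1 -20.7] shift after [ 58.17 -47.08  -0.25]
q [ 0.59  0.88 -0.34  1.29  0.2   0.98 -0.46]
left, deck axes cm [ 33.28  64.23 -19.18] force deck [ 0.3 -0.3  0.2] op 0.998
```

Request:
{"name": "step_arm", "arguments": {"steps": [[0,0,-5,0,0,0,-1],[2.9,-4.9,0,0,0,0,-1],[2.9,-4.9,0,0,0,0,-1],[2.9,-4.9,0,0,0,0,-1],[2.9,-4.9,0,0,0,0,-1],[2.9,-4.9,0,0,0,0,-1],[2.9,-4.9,0,0,0,0,-1],[2.9,-4.9,0,0,0,0,-1]]}}

```text
clock: 52.0
tool_pos: [0.5203, 0.0562, 0.2797]
eef_rot: [0.91, 0.412, 0.044, -0.02]
contact_force: [1.0, 0.0, 0.4]
opening: 1.001
finger_force: 0.0
```

Request:
{"name": "step_arm", "arguments": {"steps": [[2.9,-4.9,0,0,0,0,-1],[2.9,-4.9,0,0,0,0,-1],[2.9,-4.9,0,0,0,0,-1],[2.9,-4.9,0,0,0,0,-1],[2.9,-4.9,0,0,0,0,-1],[2.9,-4.9,0,-3.7,0,-10.4,-1],[0,0,0,-3.7,0,-10.3,-1],[0,0,0,0,0,0,-1]]}}

```text
clock: 53.0
tool_pos: [0.4127, 0.3795, 0.2964]
eef_rot: [0.822, 0.563, 0.072, 0.044]
contact_force: [-0.4, -0.4, -1.0]
opening: 1.002
finger_force: 0.0
```

```bash
python3 - <<'E'
from h import *
regrip(.0845,.163,22,.03); print(*ondeck(snap("side"),.024))
E
```

```text
target [0.43  0.405 0.141] now [0.413 0.379 0.296]
shift [ 1.92 -1.74 15.67] turn [-0.2 -0.1 -0.3] shift after [ 1.94 -1.79 15.67]
q [-0.73  0.51 -0.25  1.83  0.38  0.75 -1.59]
left, deck axes cm [ -3.82   0.39 -15.42] force deck [-0.9  0.  -0.7] op 1.002
(array([  81.3, -136.5]), array([172.4,  66.4]), -2.0) (array([80.9, -7. ]), array([172.6,  69.3]), -1.0) (array([ 80.3, 156.6]), array([182.9,  68.9]), 20.4)
```

Request:
{"name": "step_arm", "arguments": {"steps": [[0.9,-0.9,3,-0.2,-0.1,-0.3,-1],[1,-0.9,4,0,0,0,-1],[0,0,4,0,0,0,-1],[0,0,3,0,0,0,-1],[0,0,1.6,0,0,0,-1],[0,0,0,0,0,0,-1],[0,0,0,0,0,0,-1]]}}

```text
clock: 53.92
tool_pos: [0.4325, 0.4038, 0.1422]
eef_rot: [0.822, 0.563, 0.074, 0.046]
contact_force: [-0.1, 0.1, -0.1]
opening: 1.002
finger_force: 0.0
```

```bash
python3 - <<'E'
from h import *
regrip(.0845,.163,22,.0)
E
```

```text
target [0.438 0.414 0.113] now [0.432 0.404 0.142]
shift [ 1.01 -0.31  2.95] turn [ 0.1 -0.1 -0.3] shift after [ 1.01 -0.3   2.95]
q [-0.83  0.77 -0.11  1.89  0.53  0.43 -1.76]
left, deck axes cm [-0.14  0.27 -3.12] force deck [ 0.   0.2 -0.1] op 1.002
```

Request:
{"name": "step_arm", "arguments": {"steps": [[0.4,-0.15,1.2,0,0,-0.3,-1],[0.4,-0.15,1.2,0,0,0,-1],[0.2,0,0.5,0,0,0,-1],[0,0,0,0,0,0,-1],[0,0,0,0,0,0,-1]]}}

```text
clock: 54.55
tool_pos: [0.4376, 0.4141, 0.1128]
eef_rot: [0.82, 0.566, 0.073, 0.047]
contact_force: [-0.4, 0.1, -0.1]
opening: 1.0
finger_force: 0.0
```

Request:
{"name": "step_arm", "arguments": {"steps": [[0,0,0,0,0,0,1],[0,0,0,0,0,0,1],[0,0,0,0,0,0,1],[0,0,0,0,0,0,1],[0,0,0,0,0,0,1],[0,0,0,0,0,0,1]]}}

```text
clock: 55.3
tool_pos: [0.4379, 0.4142, 0.113]
eef_rot: [0.82, 0.566, 0.073, 0.047]
contact_force: [0.6, -1.1, 2.7]
opening: 0.722
finger_force: 40.0
```

```bash
python3 - <<'E'
from h import *
regrip(.0845,.163,22,.0)
E
```

```text
target [0.438 0.414 0.113] now [0.438 0.414 0.113]
shift [ 0.05  0.04 -0.03] turn [0.1 0.  0.1] shift after [ 0.05  0.04 -0.03]
q [-0.85  0.83 -0.09  1.87  0.55  0.39 -1.77]
left, deck axes cm [ 0.07 -0.01  0.01] force deck [ 0.7 -1.2  2.7] op 0.722
```

Request:
{"name": "step_arm", "arguments": {"steps": [[-0.5,0,-1.4,0,0,0,1],[-0.5,0,-1.4,0,0,0,1],[-0.5,0,-1.4,0,0,0,1],[0,0,0,0,0,0,1],[0,0,0,0,0,0,1]]}}

```text
clock: 55.92
tool_pos: [0.425, 0.3998, 0.1531]
eef_rot: [0.82, 0.566, 0.072, 0.047]
contact_force: [-0.2, 0.5, -1.7]
opening: 0.726
finger_force: 39.9
```

```bash
python3 - <<'E'
from h import *
regrip(.100,.130,0,.03)
E
```

```text
target [0.464 0.394 0.147] now [0.425 0.4   0.153]
shift [0.75 3.71 1.26] turn [ 7.4  0.  20.8] shift after [2.05 3.33 0.8 ]
q [-0.83  0.74 -0.12  1.91  0.53  0.44 -1.75]
left, deck axes cm [ 1.66 -3.33 -1.44] force deck [-0.5  0.4 -1.7] op 0.726
```

Request:
{"name": "step_arm", "arguments": {"steps": [[0,0,0,3.7,0,10.4,1],[0,0,0,3.7,0,10.4,1],[1,1.7,0,0,0,0,1],[1,1.6,0,0,0,0,1],[0,0,0,0,0,0,1],[0,0,0,0,0,0,1]]}}

```text
clock: 56.68
tool_pos: [0.4624, 0.3936, 0.1547]
eef_rot: [0.907, 0.418, 0.044, -0.018]
contact_force: [-0.2, -0.1, -3.1]
opening: 0.726
finger_force: 39.9
```

```bash
python3 - <<'E'
from h import *
regrip(.100,.130,0,.0)
E
```

```text
target [0.472 0.403 0.12 ] now [0.462 0.394 0.155]
shift [1.05 0.12 3.6 ] turn [0.2 0.1 0.7] shift after [1.04 0.12 3.6 ]
q [-0.65  0.77 -0.23  1.8   0.32  0.51 -1.79]
left, deck axes cm [-0.22 -0.12 -3.74] force deck [-1.5  0.1 -2.7] op 0.726
```

Request:
{"name": "step_arm", "arguments": {"steps": [[0.5,0.1,1.5,0.2,0.1,0.7,1],[0.4,0,1.4,0,0,0,1],[0.1,0,0.4,0,0,0,1],[0.05,0,0.3,0,0,0,1],[0,0,0.1,0,0,0,1],[0,0,0,0,0,0,1]]}}

```text
clock: 57.42
tool_pos: [0.4727, 0.4033, 0.1198]
eef_rot: [0.91, 0.411, 0.044, -0.02]
contact_force: [-2.7, -1.3, 3.4]
opening: 0.722
finger_force: 40.0
```

```bash
python3 - <<'E'
from h import *
regrip(.085,.130,0,.0); print(*ondeck(snap("top"),.024))
E
```

```text
target [0.463 0.393 0.114] now [0.473 0.403 0.12 ]
shift [-1.44 -0.02  0.49] turn [-0.  -0.  -0.1] shift after [-1.44 -0.02  0.49]
q [-0.66  0.84 -0.21  1.78  0.33  0.46 -1.81]
left, deck axes cm [-1.52  0.02  0.02] force deck [-1.   1.1  4.3] op 0.722
(array([83.5,  0.4]), array([169.2,  63.6]), -1.0) (array([  83.9, -128.8]), array([171. ,  62.2]), -1.6)
```

Request:
{"name": "step_arm", "arguments": {"steps": [[-0.28,0,0.1,0,0,0,1],[-0.28,0,0.1,0,0,0,1],[-0.28,0,0.1,0,0,0,1],[-0.19,0,0.06,0,0,0,1],[-0.19,0,0.06,0,0,0,1],[-0.19,0,0.06,0,0,0,1],[0,0,0,0,0,0,1]]}}

```text
clock: 58.35
tool_pos: [0.4657, 0.3946, 0.1145]
eef_rot: [0.91, 0.411, 0.046, -0.021]
contact_force: [0.3, 0.1, 6.4]
opening: 0.721
finger_force: 39.9
```

```bash
python3 - <<'E'
from h import *
regrip(.085,.130,0,.0)
E
```

```text
target [0.463 0.393 0.114] now [0.466 0.395 0.115]
shift [-0.28 -0.07  0.07] turn [ 0.  -0.3 -0.1] shift after [-0.27 -0.07  0.07]
q [-0.66  0.83 -0.19  1.82  0.34  0.42 -1.82]
left, deck axes cm [-0.28  0.07  0.03] force deck [ 2.9 -0.1  5.7] op 0.721
```

Request:
{"name": "step_arm", "arguments": {"steps": [[-0.19,0,0.06,0,0,0,1],[-0.19,0,0.06,0,0,0,1],[0,0,0,0,0,0,1]]}}

```text
clock: 58.72
tool_pos: [0.463, 0.3916, 0.1127]
eef_rot: [0.91, 0.411, 0.046, -0.021]
contact_force: [0.8, 0.0, 5.5]
opening: 0.728
finger_force: 39.9
```

```bash
python3 - <<'E'
from h import *
regrip(.085,.130,0,.0)
E
```

```text
target [0.463 0.393 0.114] now [0.463 0.392 0.113]
shift [ 0.14 -0.07 -0.08] turn [ 0.  -0.3 -0.1] shift after [ 0.14 -0.07 -0.08]
q [-0.66  0.83 -0.19  1.83  0.34  0.41 -1.82]
left, deck axes cm [0.16 0.07 0.03] force deck [ 2.8 -0.6  4.7] op 0.728
```

Request:
{"name": "step_arm", "arguments": {"steps": [[-0.19,0,0.06,0,0,0,1],[-0.19,0,0.06,0,0,0,1],[-0.19,0,0.06,0,0,0,1],[0,0,0,0,0,0,1]]}}

```text
clock: 59.22
tool_pos: [0.4628, 0.3914, 0.1125]
eef_rot: [0.91, 0.411, 0.051, -0.023]
contact_force: [4.9, 4.5, 10.2]
opening: 0.724
finger_force: 39.8
```

```bash
python3 - <<'E'
from h import *
regrip(.085,.130,0,.0)
E
```

```text
target [0.463 0.393 0.114] now [0.463 0.391 0.113]
shift [ 0.17 -0.06 -0.08] turn [-0.  -0.9 -0.1] shift after [ 0.17 -0.06 -0.09]
q [-0.67  0.83 -0.19  1.84  0.35  0.39 -1.82]
left, deck axes cm [0.19 0.06 0.03] force deck [10.3 -0.7  6.5] op 0.724
```

Meter 1 is against the ledge again. I'll release it, retract and back away.

Request:
{"name": "step_arm", "arguments": {"steps": [[0.1,0,0,0,0,0,1],[0,0,0,0,0,0,-1],[0,0,0,0,0,0,-1],[0,0,0,0,0,0,-1],[0,0,0,0,0,0,-1],[-0.6,0,-2,0,0,0,-1],[-1,0,-4,0,0,0,-1],[0,0,-5,0,0,0,-1]]}}

```text
clock: 60.22
tool_pos: [0.44, 0.3657, 0.2172]
eef_rot: [0.91, 0.411, 0.042, -0.019]
contact_force: [0.3, 0.3, 0.2]
opening: 0.997
finger_force: 0.0
```

Request:
{"name": "step_arm", "arguments": {"steps": [[0,0,-3,0,0,0,-1],[-2,5,0,0,0,0,-1],[-3,5,0,0,0,0,-1],[-3,5,0,0,0,0,-1],[-3,5,0,0,0,0,-1],[-3,5,0,0,0,0,-1],[-3,5,0,0,0,0,-1],[-3,5,0,0,0,0,-1]]}}

```text
clock: 61.22
tool_pos: [0.5704, -0.0178, 0.2275]
eef_rot: [0.91, 0.411, 0.044, -0.02]
contact_force: [1.1, 0.3, 0.6]
opening: 0.998
finger_force: 0.0
```

Request:
{"name": "step_arm", "arguments": {"steps": [[-3,5,0,0,0,0,-1],[-3,5,0,0,0,0,-1],[0,0,0,0,0,0,-1],[0,0,0,0,0,0,-1]]}}

```text
clock: 61.72
tool_pos: [0.6053, -0.126, 0.2215]
eef_rot: [0.91, 0.411, 0.044, -0.021]
contact_force: [-0.8, 0.0, -0.4]
opening: 0.999
finger_force: 0.0
```

```bash
python3 - <<'E'
from h import *
s=snap("top"); s2=snap("side"); print(*ondeck(s,.024),sep="\n"); print(*ondeck(s2,.024),sep="\n")
for n,q in(("top",s),("side",s2)):
  for nm,lo,hi in(("blue",(105,150,60),(125,255,255)),("orange",(5,150,150),(14,255,255))):
    print(n,nm,[cv2.boundingRect(k) for k in blobs(cv2.inRange(q["hsv"],lo,hi),60)])
p=project(s,[stand([.063-.115,0,.059]),stand([-.016,0,.059])]); print(((p-[10,100])*2).round())
a=cv2.resize(s["bgr"][100:300,10:380],None,fx=2,fy=2,interpolation=cv2.INTER_CUBIC); cv2.imwrite("pics/final.png",a)
E
```

```text
(array([ 81.7, 126.9]), array([170.5,  61.1]), -0.5)
(array([82.8,  0.4]), array([170.6,  63.2]), -1.2)
(array([  84.4, -128.1]), array([171.2,  61.5]), -3.3)
(array([80.8, -8.8]), array([172.5,  71.6]), -0.5)
(array([ 80.6, 122.1]), array([171.9,  71.7]), -2.5)
top blue [(499, 138, 19, 19), (164, 128, 12, 11), (462, 60, 26, 26)]
top orange [(458, 246, 28, 14), (334, 174, 14, 13), (458, 115, 13, 13)]
side blue [(548, 305, 12, 33), (123, 255, 37, 61), (319, 191, 21, 17), (475, 148, 18, 13), (496, 89, 20, 14)]
side orange [(487, 340, 21, 19), (332, 230, 16, 15)]
[[282. 299.]
 [262. 281.]]
```

View pics/final.png

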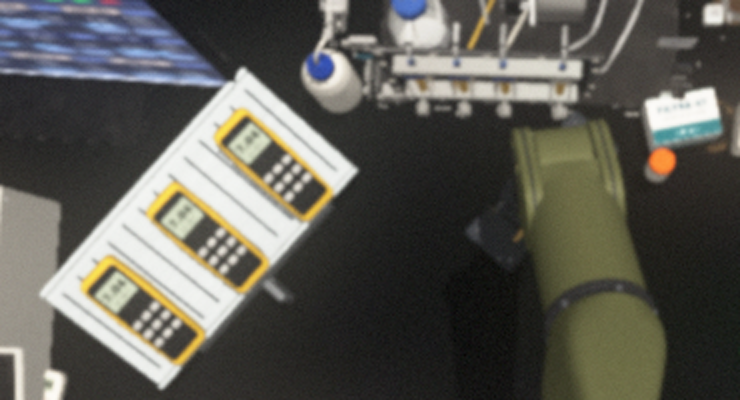

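All three meters lie straight on the deck (crop 145,310, 207,238 and 273,165). The tab is at its home spot and both bottles stand unmoved.

```bash
python3 -c "
from plant import r
print(r.finish_job())"
```

```text
the job is handed in; nothing more can be done
None
```

I pushed the drip tray home, laid the three yellow meters straight on the slope, screen end uphill and resting against the ledge, left both bottles standing, and handed the job in at about 62 s; the first meter was knocked askew partway through and had to be set straight again.

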